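Refit the idler roller in its bracket

TASK

The roller bracket bolted to the bench is missing its roller: of the three idler rollers standing on end on the low plywood step, take the one whose body just fills the gap between the bracket's two cheeks and lay it on its side in the bracket, with the journals at both its ends right down in the open slots; lower it in, do not drop it. Then swing the keeper lever over as far as it goes, so that both keeper fingers lie across the journals. Leave the other two rollers standing where they are.

Things in the scene. Friction and masses are not known exactly. Their poses are not given: they have to be found in the camera images.
- bracket: Grey steel bracket fixed to the bench, base plate 166 x 110 x 8 mm; origin at the centre of its underside, z up, x along the axis of the roller it carries (the -x end, with the lever, is nearer the robot). Two upright cheeks, 8 mm thick, 96 mm wide, inner faces at x = -69 and +69 mm, each with a slot open at the top, centred at y = 0.
- seat (a point): Where the middle of the fitted roller's axis comes to lie: 170 mm above the bench, midway between the cheeks; axes as the bracket's. The slots are 27 mm wide with a flat floor 158 mm above the bench, straight sides up to z = 178 mm and a flared mouth up to 196 mm.
- keeper (a joint): Keeper in rad: 0 = fully open (fingers and lever hang out on the bracket's +y side), 1.75 = closed at its stop. It stays where it is left (about 3 N at the knob). Its hinge is a 12 mm steel rod parallel to the bracket's x through y = 32, z = 134 mm. One L-shaped finger runs just outside each cheek (|x| = 78 to 85 mm) and lies across the journal when closed.
- knob (a point): Middle of the black knob on the keeper lever, a pin 16 mm across and 32 mm long parallel to the bracket's x, pointing at the robot (bracket x = -132 to -100 mm; flat lever at x = -94 mm). It moves up and over towards -y on a 55 mm arc about the hinge rod: at joint value q, bracket y = 32 + 55 sin(1.15 - q), z = 134 + 55 cos(1.15 - q) mm.
- roller_130: Plain steel idler roller standing on end: body 44 mm across and 130 mm long, at each end a journal 24 mm across and 20 mm long (170 mm over all), 0.36 kg; origin at its middle, z along its axis. Both ends are alike.
- roller_90: The same kind of roller with a body 90 mm long (130 mm over all), 44 mm across; origin at its middle, z along its axis.
- roller_155: The same kind of roller with a body 155 mm long (195 mm over all), 44 mm across; origin at its middle, z along its axis.
- step: Low plywood step that does not move, 216 x 84 mm and 60 mm high, with its top at z = 60 mm; the three rollers stand on it in a row along its x axis, about 80 mm apart, the shortest in the middle and the other two at either end. Origin at the centre of its underside.

How it is judged:
By the outcome, as a careful person would: the job done as asked, in the order asked, and still so for the second after the job is handed in, with the robot touching nothing.
It also fails if it takes over 64 s, if anything falls off the work surface, if the arm or the gripper's body presses on something with over 40 N, if the wrist force passes 120 N, or if a joint passes its speed limit or range.

ROBOT

A 6-joint arm with a two-finger parallel gripper is mounted at the origin on the work surface; the furniture and walls round the work are solid. World frame = base frame: x ahead of the robot, y to its left, z up, the work surface at z = 0. Lengths are in mm, angles in degrees, forces in N, time in s.
With the tool pointing down it reaches from about 350 to 850 mm from the base axis. Payload 8.1 kg.
Tool frame: the origin (TCP) lies on the centre line of the jaws, within the pads' length; the fingertips stand 14 mm ahead of it and the grasp point (between the pads) lies 5 mm behind it; z points along the fingers, y is the line along which they close (so a half turn about z gives the same grasp; the last joint's range is limited). The gripper opens to 85 mm and grips with 20 to 120 N. Pads are 22 mm wide; open, the fingers measure 114 mm over their backs; the gripper's body (76 mm by 85 mm) begins 54 mm behind the grasp point. The pads swing forward as they close: fully open they stand 13 mm farther back than shut.
Start: joints at [-78.289, 7.471, 85.268, -0, 87.261, -4.893], TCP at [171.477, -574.979, 245.292] pointing down, gripper open.
Joint ranges: [-169.43, 169.43], [-51.17, 129.36], [1.28, 143.12], [-76.62, 256.62], [0, 156.53], [-152.29, 152.29]. Speed limits (degrees/s): [136.94, 136.94, 159.86, 180, 180, 180].

INTERFACE

Orientations are given as [roll, pitch, yaw] about the fixed x, y, z axes, in that order (R = Rz(yaw) Ry(pitch) Rx(roll)).
In Python, from bench import sense, snapshot, camera_info, hand_in gives the robot as it stands. The module is installed in compiled form; this text tells all that it offers.
- The arm moves only by the tool apply_moves, never from a script. Its argument "deltas" is a list of rows, each a list of 7 numbers: the shift along the tool's x, y, z scaled (see below), then the turn, a rotation vector about the tool's x, y, z scaled (see below), then the opening, from 0 (shut) to 1 (fully open). In form: [[dx, dy, dz, ax, ay, az, claw], ...]. A call has 1 to 8 rows; each row shifts and turns the commanded pose from where the row before left it, along the tool's axes as they then stand; what a row does not reach is not made up. The controller multiplies each number of a shift by 0.03 m and each number of a turn by 0.08 rad. A row lasts 1/8 s, in which the tool goes at most 62.5 mm and 10.7 degrees, less where a joint would pass 70% of its speed; a pose out of reach is approached as far as the arm can. A call with a number of a shift or a turn outside -1 to 1 is refused whole. A call with a gripper value outside its range is refused whole. The fingers move at their own pace and stop on an object; "grip_force" is the grip in N (left out, the last holds). Time passes only in rows, so rows that do not move let the fingers close. It gives the time, the measured TCP pose, the force, the opening and the grip force at its end, in the units of the state.
- sense(): the state, without advancing time (a new reading comes with each control period).
- snapshot(name): name is "side" or "top" or "wrist"; returns the picture (420x560x3 uint8, red, green, blue); there is no depth.
- camera_info(name): a dict with "vertical_fov" (degrees; the focal length in pixels is half the picture's height over the tangent of half this angle, whatever the lens; pixels are square), "cx", "cy" (the principal point, pixels), "origin" and "rotation" of the camera in the world; the wrist camera has in their place "tool_from_camera" (4x4, takes a point from camera to tool coordinates, whose origin is the TCP and whose axes are the flange's). Camera axes: x right, y up, looking along -z (the intrinsics and any distortion apply to the point x, -y, -z); pixel columns grow to the right and rows downward; lengths in mm; the calibration is good to about 2 mm. A picture is of the moment at which its call begins: read the wrist's pose just before it. camera_info takes no time and is no camera call.
- hand_in(): hands the job in; it is judged then, once.
The state is a dict: "time": time; "joint_pos": joint angles; "qd": joint speeds; "joint_efforts": joint torques, N m; "tool_pos": TCP position; "tcp_rot": TCP orientation; "ft_force": force on the tool from outside, world axes, zero at the start; "wrist_torque": the same for the moment, N m; "finger_gap": finger opening in mm; "grip_force": force on a finger pad.
Only numpy, scipy, OpenCV 4.12 (cv2) and the standard library are available. Lean on these libraries where they do the work, as an engineer would, in place of code of your own. Each camera call takes 0.05 s, during which the arm holds its last target. There are 200 camera calls.

## Working session

There is one attempt and no reset: what is moved stays moved. The work goes in short steps, Python scripts to look and compute and a tool call to move; the robot and the scene stay as the last step left them, time stands still between calls to the robot, and variables do not carry over. Pictures are saved under pics/ and viewed, at most 10 in all, crops included, and the job is handed in when it is done.

Besides the shell and the picture viewer there is one more tool, called in YAML: its name, and indented under it one key for each argument. apply_moves: Moves the arm, as the interface text tells. Its arguments: {"type":"object","properties":{"deltas":{"type":"array"},"grip_force":{"type":"number"}},"required":["deltas"]}

```bash
mkdir -p pics; python3 - <<'E'
from bench import *
import cv2
for n in ["top","side","wrist"]:
    cv2.imwrite(f"pics/{n}0.png",snapshot(n)[:,:,::-1]); print(n,camera_info(n))
print(sense())
E
```

```text
top {'vertical_fov': 53.9527227737821, 'cx': 283.75587369887165, 'cy': 203.56364362304924, 'origin': array([ 421.9162049 ,    4.0870744 , 1450.11370322]), 'rotation': array([  2.79538848,  -0.0991042 , -89.10886517])}
side {'vertical_fov': 50.867184337125366, 'cx': 277.5589360008289, 'cy': 209.98027080218847, 'origin': array([ 971.70234871, -517.11331752,  944.69599883]), 'rotation': array([41.70320633, -1.11106921, 43.2422761 ])}
wrist {'vertical_fov': 63.414689433339724, 'cx': 282.13031645434216, 'cy': 209.0564694094604, 'tool_from_camera': array([[-8.05348031e-04,  9.57954280e-01,  2.86919760e-01,
         7.37571779e+01],
       [ 9.99999668e-01,  8.06898941e-04,  1.12838062e-04,
         4.77327221e-01],
       [-1.23421545e-04,  2.86919756e-01, -9.57954612e-01,
        -1.28576442e+02],
       [ 0.00000000e+00,  0.00000000e+00,  0.00000000e+00,
         1.00000000e+00]])}
{'time': 0.15, 'joint_pos': array([-7.82895776e+01,  7.50718322e+00,  8.53158006e+01,  6.92023068e-04,
        8.72627985e+01, -4.89262691e+00]), 'qd': array([-0.02797639, -0.133677  , -0.26951655, -0.02190331,  0.0637236 ,
       -0.02213846]), 'joint_efforts': array([ 1.40151424e-03, -5.70063686e+01, -5.01157808e+01, -2.76513379e-05,
        9.61143931e-03, -3.21854679e-05]), 'tool_pos': array([ 171.38847752, -574.56561385,  244.45621487]), 'tcp_rot': array([-1.79914589e+02, -8.00492029e-03,  1.66030098e+01]), 'ft_force': array([-0.66392949, -0.38716932,  0.14491601]), 'wrist_torque': array([ 0.02062496,  0.01402868, -0.00123729]), 'grip_force': 0.0, 'finger_gap': 85.16038569579723}
```

View pics/top0.png

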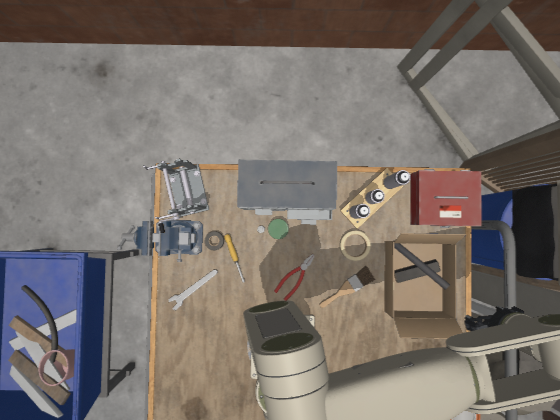

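View pics/side0.png

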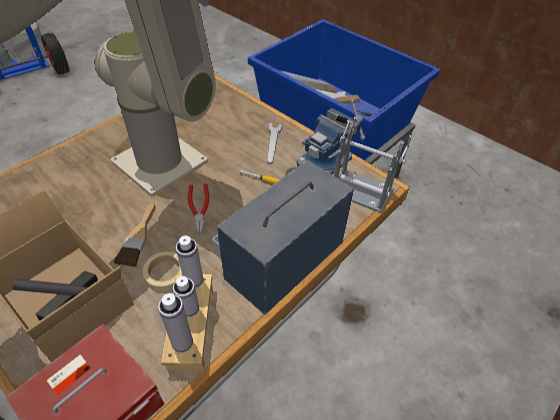

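Top view: bracket at about (183,188), vise just below it at (170,238), step with rollers at about (362,212), (377,196), (403,177); toolbox at (287,185). Side view: the tallest roller is the near one or the far one; zooming to measure.

```bash
cat > h.py <<'E'
import numpy as np, cv2
from bench import *
from scipy.spatial.transform import Rotation as R
def pose(n,s=None):
    c=camera_info(n); f=210/np.tan(np.radians(c['vertical_fov']/2))
    if n!='wrist': return np.array(c['origin']),R.from_euler('xyz',c['rotation'],degrees=True).as_matrix(),f,c['cx'],c['cy']
    s=s or sense(); T=c['tool_from_camera']; Rt=R.from_euler('xyz',s['tcp_rot'],degrees=True).as_matrix()
    return s['tool_pos']+Rt@T[:3,3],Rt@T[:3,:3],f,c['cx'],c['cy']
def ray(P,uv):
    o,M,f,cx,cy=P; d=M@np.array([(uv[0]-cx)/f,-(uv[1]-cy)/f,-1]); return o,d
def onz(P,uv,z):
    o,d=ray(P,uv); return o+d*(z-o[2])/d[2]
def proj(P,X):
    o,M,f,cx,cy=P; c=M.T@(np.array(X,float)-o); return np.array([cx-f*c[0]/c[2],cy+f*c[1]/c[2]])
def tri(P1,u1,P2,u2):
    o1,d1=ray(P1,u1);o2,d2=ray(P2,u2)
    t=np.linalg.lstsq(np.c_[d1,-d2],o2-o1,rcond=None)[0]
    a,b=o1+t[0]*d1,o2+t[1]*d2; return (a+b)/2,np.linalg.norm(a-b)
E
python3 - <<'E'
from h import *
t=cv2.imread('pics/top0.png');s=cv2.imread('pics/side0.png')
f=lambda im,x,y,w,h:cv2.resize(im[y:y+h,x:x+w],(400,300),interpolation=cv2.INTER_CUBIC)
cv2.imwrite('pics/z.png',np.vstack([np.hstack([f(t,330,160,100,75),f(t,130,155,100,75)]),np.hstack([f(s,130,225,200,150),f(s,290,90,140,105)])]))
P=pose('top')
for uv,z in [((362,212),200),((377,196),190),((403,177),200),((183,188),100)]: print(onz(P,uv,z))
E
```

```text
[ 461.08820543 -234.70450051  200.        ]
[ 511.11923105 -282.2438394   190.        ]
[ 569.62693603 -358.89490152  200.        ]
[533.81718098 334.11414949 100.        ]
```

View pics/z.png

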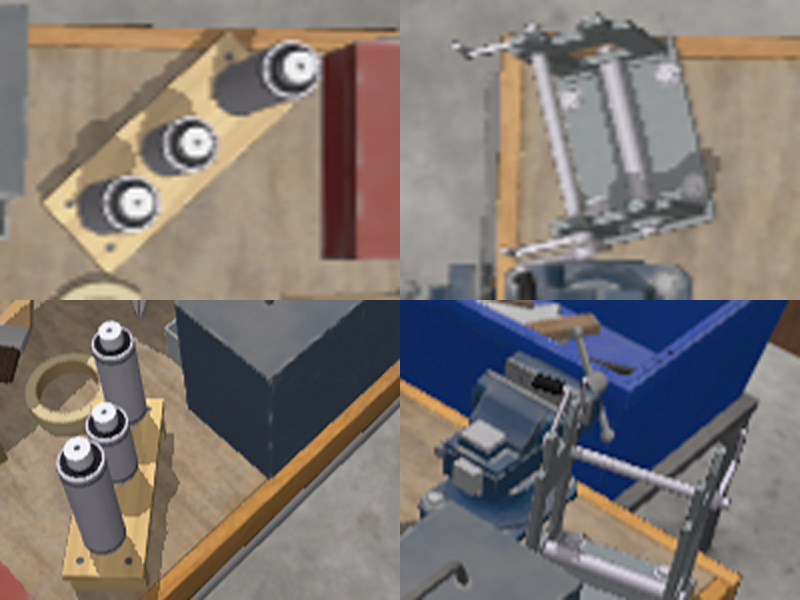

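```bash
python3 - <<'E'
from h import *
T=pose('top');S=pose('side')
for n,a,b in [('A',(364.25,210.75),(185.5,241)),('B',(379.25,196.25),(184,280)),('C',(405,176.5),(170,299))]: print(n,tri(T,a,S,b))
g=lambda x,y:(130+(x-400)/4,155+y/4); k=lambda x,y:(290+(x-400)/2.857,90+(y-300)/2.857)
for n,p in dict(hn=(575,212),hf=(541,57)).items(): print(n,onz(T,g(*p),134))
for n,p in dict(p1=(680,65),p2=(713,210)).items(): print(n,onz(T,g(*p),8))
for n,p in dict(knobtip=(505,252),lev=(590,238)).items(): print(n,onz(T,g(*p),156))
print('rod side',onz(S,k(575,448),134),onz(S,k(695,490),134))
print('vise',[onz(T,u,z) for u,z in [((150,222),100),((200,222),100),((150,255),100)]])
E
```

```text
A (array([ 465.13917485, -235.06578494,  225.8630362 ]), np.float64(3.395889609160701))
B (array([ 512.81102627, -286.32252628,  189.14782403]), np.float64(7.498717726332236))
C (array([ 566.15323205, -347.21943096,  253.79934631]), np.float64(4.544480383549775))
hn [466.54765517 353.54353464 134.        ]
hf [590.369121   384.32074696 134.        ]
p1 [601.36292812 298.55466671   8.        ]
p2 [474.45292628 266.4769595    8.        ]
knobtip [433.6005244  401.61007858 156.        ]
lev [445.60062063 335.37048388 156.        ]
rod side [460.25403825 358.03621381 134.        ] [582.22262191 389.22830985 134.        ]
vise [array([420.73002527, 438.81999014, 100.        ]), array([423.27113186, 275.52700292, 100.        ]), array([313.46980925, 435.45582409, 100.        ])]
```

```bash
cat >> h.py <<'E'
def rot(a,p):
    a,p=np.radians([a,p]); z=np.array([np.cos(a)*np.cos(p),np.sin(a)*np.cos(p),-np.sin(p)])
    x=np.array([np.cos(a)*np.sin(p),np.sin(a)*np.sin(p),np.cos(p)]); return np.c_[x,np.cross(z,x),z]
def plan(pt,Rg,n,claw,p0=None,R0=None,stage=None):
    "n rows: steady turn and straight line; rounded to 0.01, with drift corrected row by row"
    s=sense(); p=np.array(s['tool_pos'] if p0 is None else p0,float)
    M=R.from_euler('xyz',s['tcp_rot'],degrees=True).as_matrix() if R0 is None else R0
    pt=np.array(pt,float)
    for i in range(n):
        k=n-i
        w=np.round(R.from_matrix(M.T@Rg).as_rotvec()/k/0.08,2); d=np.round(M.T@((pt-p)/k)/30,2)
        bad=' !!' if max(abs(w).max(),abs(d).max())>1 else ''
        print([float(v) for v in (*d,*w)]+[claw],bad,sep='')
        p=p+M@d*30; M=M@R.from_rotvec(w*0.08).as_matrix()
    print('end',p.round(1),R.from_matrix(M).as_euler('xyz',degrees=True).round(1)); return p,M
def st():
    s=sense(); print({k:np.round(s[k],1).tolist() for k in ['time','joint_pos','tool_pos','tcp_rot','ft_force','finger_gap','grip_force']}); return s
E
python3 - <<'E'
from h import *
p,M=plan((230,-470,400),rot(-50,60),10,.7)
plan((380,-200,380),rot(-30,40),14,.7,p,M)
E
```

```text
[0.29, -0.28, -0.52, -0.38, 0.58, 1.42, 0.7] !!
[0.28, -0.3, -0.51, -0.38, 0.58, 1.42, 0.7] !!
[0.27, -0.31, -0.51, -0.38, 0.58, 1.42, 0.7] !!
[0.25, -0.32, -0.51, -0.38, 0.58, 1.42, 0.7] !!
[0.24, -0.34, -0.51, -0.38, 0.58, 1.42, 0.7] !!
[0.23, -0.35, -0.51, -0.38, 0.58, 1.42, 0.7] !!
[0.21, -0.36, -0.5, -0.38, 0.58, 1.41, 0.7] !!
[0.19, -0.36, -0.51, -0.38, 0.58, 1.42, 0.7] !!
[0.17, -0.37, -0.51, -0.39, 0.58, 1.41, 0.7] !!
[0.15, -0.37, -0.51, -0.38, 0.58, 1.42, 0.7] !!
end [ 229.9 -470.   399.9] [-180.  -30.  -50.]
[-0.25, -0.69, -0.09, 0.2, 0.31, -0.24, 0.7]
[-0.24, -0.69, -0.09, 0.2, 0.31, -0.24, 0.7]
[-0.22, -0.7, -0.08, 0.2, 0.31, -0.24, 0.7]
[-0.21, -0.7, -0.07, 0.2, 0.31, -0.24, 0.7]
[-0.19, -0.71, -0.07, 0.2, 0.31, -0.24, 0.7]
[-0.17, -0.71, -0.06, 0.2, 0.31, -0.24, 0.7]
[-0.16, -0.72, -0.05, 0.2, 0.31, -0.24, 0.7]
[-0.14, -0.72, -0.05, 0.2, 0.31, -0.24, 0.7]
[-0.13, -0.73, -0.04, 0.2, 0.31, -0.24, 0.7]
[-0.12, -0.73, -0.03, 0.2, 0.31, -0.24, 0.7]
[-0.1, -0.73, -0.02, 0.2, 0.31, -0.24, 0.7]
[-0.09, -0.73, -0.01, 0.21, 0.3, -0.24, 0.7]
[-0.07, -0.73, 0.0, 0.2, 0.31, -0.24, 0.7]
[-0.05, -0.73, 0.02, 0.21, 0.3, -0.24, 0.7]
end [ 380.  -200.1  380.1] [-180.  -50.  -30.]
```

apply_moves:
  deltas:
    - [0.2,-0.3,-0.6,-0.25,0.4,0.95,0.7]
    - [0.2,-0.3,-0.6,-0.25,0.4,0.95,0.7]
    - [0.2,-0.3,-0.6,-0.25,0.4,0.95,0.7]
    - [0.2,-0.3,-0.6,-0.25,0.4,0.95,0.7]
    - [0.2,-0.3,-0.6,-0.25,0.4,0.95,0.7]
    - [0.2,-0.3,-0.6,-0.25,0.4,0.95,0.7]
    - [0.2,-0.3,-0.6,-0.25,0.4,0.95,0.7]
    - [0.2,-0.3,-0.6,-0.25,0.4,0.95,0.7]

```text
time: 1.15
tool_pos: [200.1, -494.1, 390.2]
tcp_rot: [175.7, -16.5, -18.0]
ft_force: [0.1, -0.8, -1.0]
finger_gap: 59.7
grip_force: 0.0
```

```bash
python3 - <<'E'
from h import *
st(); plan((380,-200,380),rot(-30,40),16,.7)
E
```

```text
{'time': 1.2, 'joint_pos': [-81.9, -16.5, 94.6, 12.8, 90.5, 28.1], 'tool_pos': [200.1, -494.1, 390.2], 'tcp_rot': [175.7, -16.5, -18.0], 'ft_force': [0.1, -0.8, -1.0], 'finger_gap': 59.7, 'grip_force': 0.0}
[0.15, -0.7, 0.01, -0.03, 0.45, 0.16, 0.7]
[0.14, -0.7, 0.02, -0.03, 0.45, 0.16, 0.7]
[0.14, -0.71, 0.02, -0.03, 0.45, 0.15, 0.7]
[0.13, -0.71, 0.03, -0.03, 0.45, 0.16, 0.7]
[0.11, -0.71, 0.03, -0.03, 0.45, 0.15, 0.7]
[0.11, -0.71, 0.03, -0.04, 0.45, 0.15, 0.7]
[0.1, -0.71, 0.03, -0.03, 0.45, 0.16, 0.7]
[0.09, -0.71, 0.03, -0.04, 0.45, 0.15, 0.7]
[0.07, -0.71, 0.03, -0.03, 0.45, 0.16, 0.7]
[0.07, -0.72, 0.03, -0.04, 0.45, 0.15, 0.7]
[0.05, -0.72, 0.04, -0.03, 0.45, 0.16, 0.7]
[0.04, -0.72, 0.03, -0.04, 0.45, 0.15, 0.7]
[0.04, -0.71, 0.04, -0.03, 0.45, 0.16, 0.7]
[0.02, -0.72, 0.03, -0.04, 0.44, 0.15, 0.7]
[0.02, -0.72, 0.03, -0.03, 0.45, 0.16, 0.7]
[0.0, -0.71, 0.03, -0.04, 0.44, 0.15, 0.7]
end [ 379.8 -200.   380. ] [180. -50. -30.]
```

apply_moves:
  deltas:
    - [0.15,-0.7,0.02,-0.03,0.45,0.16,0.7]
    - [0.14,-0.7,0.02,-0.03,0.45,0.16,0.7]
    - [0.14,-0.7,0.02,-0.03,0.45,0.16,0.7]
    - [0.13,-0.7,0.02,-0.03,0.45,0.16,0.7]
    - [0.12,-0.7,0.03,-0.03,0.45,0.16,0.7]
    - [0.11,-0.7,0.03,-0.03,0.45,0.16,0.7]
    - [0.1,-0.7,0.03,-0.03,0.45,0.16,0.7]
    - [0.09,-0.7,0.03,-0.03,0.45,0.16,0.7]

```text
time: 2.15
tool_pos: [289.7, -348.6, 384.9]
tcp_rot: [176.8, -33.4, -23.1]
ft_force: [-0.7, 0.2, 0.6]
finger_gap: 60.1
grip_force: 0.0
```

apply_moves:
  deltas:
    - [0.07,-0.72,0.03,-0.03,0.45,0.16,0.7]
    - [0.07,-0.72,0.03,-0.03,0.45,0.16,0.7]
    - [0.05,-0.72,0.03,-0.03,0.45,0.16,0.7]
    - [0.04,-0.72,0.03,-0.03,0.45,0.16,0.7]
    - [0.04,-0.72,0.03,-0.03,0.45,0.16,0.7]
    - [0.02,-0.72,0.03,-0.03,0.45,0.16,0.7]
    - [0.02,-0.72,0.03,-0.03,0.45,0.16,0.7]
    - [0,-0.72,0.03,-0.03,0.45,0.16,0.7]

```text
time: 3.15
tool_pos: [439.3, -270.4, 401.0]
tcp_rot: [-177.6, -45.7, -30.6]
ft_force: [0.4, -0.6, -0.3]
finger_gap: 59.9
grip_force: 0.0
```

```bash
python3 - <<'E'
from h import *
import pickle
s=st(); P=pose('wrist',s); cv2.imwrite('pics/w1.png',snapshot('wrist')[:,:,::-1]); pickle.dump(P,open('w1.pkl','wb'))
for X in [(465,-235,230),(465,-235,80),(513,-286,190),(566,-347,255)]: print(proj(P,X).round())
E
```

```text
{'time': 3.2, 'joint_pos': [-46.9, -51.1, 124.8, 15.7, 63.2, 71.1], 'tool_pos': [439.3, -270.4, 401.0], 'tcp_rot': [-177.6, -45.7, -30.6], 'ft_force': [0.4, -0.6, -0.3], 'finger_gap': 59.9, 'grip_force': 0.0}
[238. 338.]
[255. 356.]
[268. 278.]
[292. 184.]
```

View pics/w1.png

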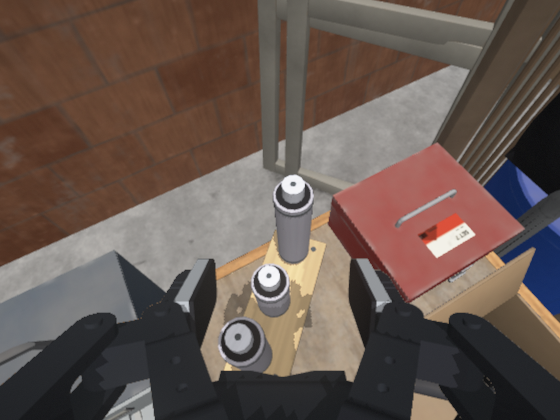

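Wrist view: A's top centre at (238,340), B (268,276), C (292,185), all within 2 px of prediction, so A (the 130) is confirmed at about (465,-235). Joint 2 sits at its limit, so I need a kinematic fit to choose the grasp pitch.

```bash
cat > kin.py <<'E'
import numpy as np
from scipy.optimize import least_squares
from scipy.spatial.transform import Rotation as R
def fk(q,k):
    a1,d1,L2,e,L3,lat,Lt,wo=k; q=np.radians(q)
    Rz=lambda t:R.from_euler('z',t).as_matrix(); Ry=lambda t:R.from_euler('y',t).as_matrix()
    M=Rz(q[0]); p=np.array([0,0,d1])+M@[a1,lat,0]
    M=M@Ry(q[1]); p=p+M@[0,0,L2]
    M=M@Ry(q[2]); p=p+M@[e,0,L3]
    M=M@Rz(SG[0]*q[3])@Ry(q[4]); p=p+M@[wo,0,0]
    M=M@Rz(SG[1]*q[5]+np.pi/2*SG[2]); p=p+M@[0,0,Lt]
    return p,M
SG=[1,1,1]
LO=np.array([-169.43,-51.17,1.28,-76.62,0,-152.29]);HI=np.array([169.43,129.36,143.12,256.62,156.53,152.29])
def ik(k,p,M,q0):
    best=None
    for q00 in [q0]+[q0+np.random.default_rng(i).normal(0,30,6) for i in range(12)]:
        def f(q):
            a,B=fk(q,k); return np.r_[(a-p)/3,R.from_matrix(B.T@M).as_rotvec()*60]
        r=least_squares(f,np.clip(q00,LO+.1,HI-.1),bounds=(LO,HI))
        if best is None or r.cost<best.cost: best=r
        if best.cost<1e-3: break
    return best.x.round(1),best.cost
E
python3 - <<'E'
from h import *; import kin,itertools,json,pickle
from kin import *
D=[([-78.289,7.507,85.316,0,87.263,-4.893],[171.4,-574.6,244.5],[-179.9,0,16.6]),
([-81.9,-16.5,94.6,12.8,90.5,28.1],[200.1,-494.1,390.2],[175.7,-16.5,-18]),
([-46.9,-51.1,124.8,15.7,63.2,71.1],[439.3,-270.4,401],[-177.6,-45.7,-30.6])]
for sg in itertools.product([1,-1],[1,-1],[1,-1]):
    kin.SG[:]=sg
    e=max(np.degrees(np.linalg.norm(R.from_matrix(fk(q,np.ones(8))[1].T@R.from_euler('xyz',r,degrees=True).as_matrix()).as_rotvec())) for q,p,r in D)
    if e<5:
        f=lambda k:np.concatenate([fk(q,k)[0]-p for q,p,r in D]+[(k-np.array([0,400,400,0,400,-50,200,0]))*1e-3])
        r=least_squares(f,[0,400,400,0,400,-50,200,0]); print(sg,e,r.x.round(1),r.fun[:9].round(1))
        json.dump([sg,r.x.tolist()],open('k.json','w'))
        A=onz(pickle.load(open('w1.pkl','rb')),(238,340),230); print(A)
        for a in (-30,-60,-90,-10,15):
            for p in (0,15,30):
                g=rot(a,p); X=[465,-235,150]+g@[0,0,5]
                print(a,p,*ik(r.x,X,g,np.array(D[2][0])))
E
```

```text
(1, 1, 1) 0.058779207709345624 [  0.9 319.2 369.2  63.5 552.   51.2 350.1  -0.6] [ 0.  -0.  -0.   0.3  0.1  0.1 -0.2 -0.2 -0.1]
[ 463.67194228 -233.95979327  230.        ]
-30 0 [-33.2  30.3 143.1 178.4  92.5 -89.7] 62.23213506532673
-30 15 [-19.5 -28.8 143.1 -56.9  22.8 152.3] 396.01922916175715
-30 30 [-29.6 -35.4 143.1  -8.3  25.6  98.2] 135.4781523948997
-60 0 [-17.7 -33.9 143.1 -53.2  33.1 152.3] 872.5841716119966
-60 15 [-18.  -34.1 143.1 -48.6  34.2 152.3] 396.865652492418
-60 30 [-18.2 -34.4 143.1 -44.1  35.6 152.3] 117.05466068812397
-90 0 [-16.9 -37.2 143.1 -50.   42.2 152.3] 1604.5627631008126
-90 15 [-19.6 -36.6 141.9 -41.2  41.9 152.3] 1094.9818606551155
-90 30 [-19.8 -24.7 130.6 -32.4  50.5 152.3] 674.675515681338
-10 0 [-70.1  18.9 143.1 116.6  85.4 -74.1] 16.030188781450633
-10 15 [-72.   -1.8 143.1  95.8  69.5 -47.9] 82.71692151851828
-10 30 [-61.1 -26.8 143.1  65.7  51.2  -3.5] 51.39787946800232
15 0 [-76.3  21.  129.9  88.8  90.6 -60.9] 1.238829605757608e-26
15 15 [-74.4   2.8 134.4  80.1  78.6 -46.1] 5.498136340257815e-27
15 30 [-68.7 -11.  134.7  67.1  69.2 -27.7] 7.014632764406473e-24
```

```bash
python3 - <<'E'
from h import *; import kin,json
from kin import *
sg,k=json.load(open('k.json'));kin.SG[:]=sg
T=pose('top');S=pose('side')
print('box top left corner',onz(T,(385,236),130),onz(T,(397,338),130),'side R corner tri',onz(S,(130,290),130),onz(S,(65,195),130))
print('toolbox',onz(T,(337,208),170),onz(T,(330,220),60), tri(T,(337,208),S,(219,226)))
q0=np.array([-46.9,-51.1,124.8,15.7,63.2,71.1])
F=np.diag([-1,-1,1.])
up=np.array([0,0,1.])
ok=[]
for fl in (0,1):
  for a in (-40,-30,-20,-10,0,10,20,30):
    for p in (0,15,25,35,45):
      g=rot(a,p); g=g@F if fl else g
      q,c=ik(k,np.array([464,-234,145])+g@[0,0,5],g,q0)
      if c<1e-3: print('pick','xdn' if fl else 'xup',a,p,q)
for fl in (0,1):
  for p in (0,15,25,35):
    for sb in (1,-1):
      t=np.radians(14); b=sb*np.array([np.cos(t),np.sin(t),0]); pr=np.radians(p)
      z=-np.cos(pr)*up-np.sin(pr)*b; x=np.cos(pr)*b-np.sin(pr)*up; g=np.c_[x,np.cross(z,x),z]; g=g@F if fl else g
      q,c=ik(k,np.array([533,340,170])+g@[0,0,5],g,np.array([30.,0,90,0,90,90]))
      print('place','xdn' if fl else 'xup',p,sb,q,'OK' if c<1e-3 else c)
E
```

```text
box top left corner [ 387.78729544 -322.0049704   130.        ] [  67.4064133 -361.0241636  130.       ] side R corner tri [ 417.47878303 -359.75386559  130.        ] [  67.85064793 -313.78983798  130.        ]
toolbox [ 473.24144956 -162.70173063  170.        ] [ 436.84718929 -153.83309016   60.        ] (array([ 473.62385752, -154.91661529,  211.51012127]), np.float64(6.256772045441079))
pick xup 0 0 [-74.3  14.5 141.8 104.4  83.8 -67.1]
pick xup 0 45 [-55.9 -29.  139.5  48.2  51.7   9. ]
pick xup 10 0 [-76.3  19.4 133.9  93.3  88.4 -63.4]
pick xup 10 15 [-74.2  -0.7 138.8  84.1  75.  -46.6]
pick xup 10 25 [-70.5 -11.5 139.5  74.9  67.8 -32.9]
pick xup 10 35 [-65.4 -18.4 137.8  63.3  62.5 -18.2]
pick xup 10 45 [-59.3 -21.  134.1  50.1  59.5  -3.1]
pick xup 20 0 [-76.1  24.5 125.5  84.7  93.1 -60.1]
pick xup 20 15 [-74.3   7.6 130.   76.7  81.8 -47.2]
pick xup 20 25 [-71.2  -1.9 131.   69.4  75.4 -36.6]
pick xup 20 35 [-66.7  -9.1 130.3  60.3  70.2 -24.9]
pick xup 20 45 [-61.  -13.2 128.   49.6  66.6 -12.3]
pick xup 30 0 [-74.6  29.5 116.9  77.7  98.  -57.3]
pick xup 30 15 [-73.1  1
[... 965 characters left out ...]
.7  -4.6  62.8 -72.3] OK
place xup 25 1 [ 25.3  38.1  58.5   5.  107.9 101.8] OK
place xup 25 -1 [ 32.   -3.8 108.9  -9.6  51.4 -67.6] OK
place xup 35 1 [ 24.6  48.2  46.9   6.9 119.3 102.1] OK
place xup 35 -1 [ 34.   -9.5 117.5 -17.8  40.  -59.6] OK
place xdn 0 1 [ 27.9  15.2  85.    0.   79.8 -76.1] OK
place xdn 0 -1 [ 27.9  15.2  85.    0.   79.8 103.9] OK
place xdn 15 1 [ 26.2  28.5  69.5   3.1  96.6 -77.9] OK
place xdn 15 -1 [ 30.1   3.1  99.7  -4.6  62.8 107.7] OK
place xdn 25 1 [ 25.3  38.1  58.5   5.  107.9 -78.2] OK
place xdn 25 -1 [ 32.   -3.8 108.9  -9.6  51.4 112.4] OK
place xdn 35 1 [ 24.6  48.2  46.9   6.9 119.3 -77.9] OK
place xdn 35 -1 [ 34.   -9.5 117.5 -17.8  40.  120.4] OK
```

```bash
python3 - <<'E'
from h import *; import kin,json,pickle
from kin import *
sg,k=json.load(open('k.json'));kin.SG[:]=sg
P=pickle.load(open('w1.pkl','rb'))
for u,z in [((238,340),230),((268,276),190),((292,185),255)]: print(onz(P,u,z).round(1))
q0=np.array([-70.5,-11.5,139.5,74.9,67.8,-32.9])
for a in (4,8,12):
  for p in (22,26,30):
    g=rot(a,p); G=np.array([464,-234,142.])
    r=[]
    for off in (0,0,0),(0,0,60),(0,0,130),-60*g[:,2],-100*g[:,2]:
      q,c=ik(k,G+np.array(off)+g@[0,0,1],g,q0); r.append(round(c,3))
    print(a,p,r)
E
```

```text
[ 463.7 -234.   230. ]
[ 514.4 -287.2  190. ]
[ 565.6 -346.4  255. ]
4 22 [np.float64(1.532), np.float64(2.521), np.float64(0.083), np.float64(12.302), np.float64(18.212)]
4 26 [np.float64(1.099), np.float64(0.788), np.float64(0.0), np.float64(10.769), np.float64(16.145)]
4 30 [np.float64(0.297), np.float64(0.0), np.float64(0.0), np.float64(7.191), np.float64(11.264)]
8 22 [np.float64(0.0), np.float64(0.0), np.float64(0.0), np.float64(0.443), np.float64(1.292)]
8 26 [np.float64(0.0), np.float64(0.0), np.float64(0.0), np.float64(0.296), np.float64(1.006)]
8 30 [np.float64(0.0), np.float64(0.0), np.float64(0.0), np.float64(0.009), np.float64(0.257)]
12 22 [np.float64(0.0), np.float64(0.0), np.float64(0.0), np.float64(0.0), np.float64(0.0)]
12 26 [np.float64(0.0), np.float64(0.0), np.float64(0.0), np.float64(0.0), np.float64(0.0)]
12 30 [np.float64(0.0), np.float64(0.0), np.float64(0.0), np.float64(0.0), np.float64(0.0)]
```

```bash
python3 - <<'E'
from h import *
g=rot(10,26); print((g@[0,0,1]).round(2))
p,M=plan((464.5,-234,310),g,12,.62)
plan((464.5,-234,142),g,8,.62,p,M)
E
```

```text
[ 0.89  0.16 -0.44]
[-0.18, -0.11, 0.19, 0.56, 0.31, -0.43, 0.62]
[-0.18, -0.11, 0.19, 0.56, 0.31, -0.43, 0.62]
[-0.18, -0.1, 0.19, 0.56, 0.31, -0.43, 0.62]
[-0.18, -0.1, 0.19, 0.56, 0.31, -0.43, 0.62]
[-0.18, -0.1, 0.19, 0.56, 0.31, -0.43, 0.62]
[-0.18, -0.1, 0.19, 0.56, 0.31, -0.44, 0.62]
[-0.18, -0.1, 0.19, 0.56, 0.3, -0.43, 0.62]
[-0.18, -0.09, 0.18, 0.56, 0.31, -0.44, 0.62]
[-0.18, -0.09, 0.18, 0.56, 0.3, -0.43, 0.62]
[-0.19, -0.09, 0.19, 0.57, 0.31, -0.44, 0.62]
[-0.18, -0.09, 0.18, 0.56, 0.3, -0.43, 0.62]
[-0.19, -0.09, 0.19, 0.57, 0.31, -0.44, 0.62]
end [ 464.6 -233.9  310. ] [180. -64.  10.]
[-0.63, 0.0, 0.31, -0.0, -0.0, 0.0, 0.62]
[-0.63, 0.0, 0.31, -0.0, -0.0, 0.0, 0.62]
[-0.63, 0.0, 0.31, -0.0, -0.0, 0.0, 0.62]
[-0.63, 0.0, 0.3, -0.0, -0.0, 0.0, 0.62]
[-0.63, 0.0, 0.31, -0.0, -0.0, 0.0, 0.62]
[-0.63, 0.0, 0.3, -0.0, -0.0, 0.0, 0.62]
[-0.63, 0.0, 0.31, -0.0, -0.0, 0.0, 0.62]
[-0.62, 0.0, 0.3, -0.0, -0.0, 0.0, 0.62]
end [ 464.5 -233.9  142.1] [180. -64.  10.]
```

apply_moves:
  deltas:
    - [-0.18,-0.11,0.19,0.56,0.31,-0.43,0.62]
    - [-0.18,-0.11,0.19,0.56,0.31,-0.43,0.62]
    - [-0.18,-0.1,0.19,0.56,0.31,-0.43,0.62]
    - [-0.18,-0.1,0.19,0.56,0.31,-0.43,0.62]
    - [-0.18,-0.1,0.19,0.56,0.31,-0.43,0.62]
    - [-0.18,-0.1,0.19,0.56,0.31,-0.43,0.62]
    - [-0.18,-0.1,0.19,0.56,0.31,-0.43,0.62]

```text
time: 4.08
tool_pos: [459.2, -256.0, 348.5]
tcp_rot: [-175.7, -56.2, -9.6]
ft_force: [0.5, 0.9, -0.3]
finger_gap: 52.6
grip_force: 0.0
```

```bash
python3 - <<'E'
from h import *
st(); g=rot(10,26)
plan((464.5,-234,310),g,6,.62)
E
```

```text
{'time': 4.1, 'joint_pos': [-64.5, -47.7, 133.8, 51.1, 67.9, 23.9], 'tool_pos': [459.2, -256.0, 348.5], 'tcp_rot': [-175.7, -56.2, -9.6], 'ft_force': [0.5, 0.9, -0.3], 'finger_gap': 52.6, 'grip_force': 0.0}
[-0.17, -0.12, 0.14, 0.46, 0.27, -0.36, 0.62]
[-0.17, -0.11, 0.14, 0.46, 0.27, -0.37, 0.62]
[-0.17, -0.12, 0.13, 0.46, 0.27, -0.36, 0.62]
[-0.17, -0.11, 0.14, 0.46, 0.26, -0.37, 0.62]
[-0.18, -0.12, 0.13, 0.46, 0.27, -0.36, 0.62]
[-0.17, -0.12, 0.14, 0.47, 0.26, -0.37, 0.62]
end [ 464.5 -233.9  310. ] [180. -64.  10.]
```

apply_moves:
  deltas:
    - [-0.17,-0.12,0.14,0.46,0.27,-0.36,0.62]
    - [-0.17,-0.12,0.14,0.46,0.27,-0.37,0.62]
    - [-0.17,-0.12,0.14,0.46,0.27,-0.36,0.62]
    - [-0.17,-0.11,0.14,0.46,0.27,-0.37,0.62]
    - [-0.18,-0.12,0.13,0.46,0.27,-0.36,0.62]
    - [-0.17,-0.12,0.14,0.46,0.26,-0.37,0.62]
    - [0,0,0,0,0,0,0.62]

```text
time: 4.95
tool_pos: [464.6, -233.6, 309.0]
tcp_rot: [-179.6, -64.0, 9.5]
ft_force: [0.6, -0.4, -0.4]
finger_gap: 52.6
grip_force: 0.0
```

```bash
python3 - <<'E'
from h import *
s=st(); g=rot(10,26); P=pose('wrist',s); im=snapshot('wrist')[:,:,::-1]
cv2.imwrite('pics/w2.png',im); print(proj(P,(463.7,-234,230)),proj(P,(463.7,-234,210)))
plan((464.5,-234,142),g,8,.62)
E
```

```text
{'time': 5.0, 'joint_pos': [-70.9, -35.0, 135.1, 65.3, 77.4, -5.0], 'tool_pos': [464.6, -233.6, 309.0], 'tcp_rot': [-179.6, -64.0, 9.5], 'ft_force': [0.6, -0.4, -0.4], 'finger_gap': 52.6, 'grip_force': 0.0}
[282.06535254 368.70333276] [282.15563621 382.16589431]
[-0.63, 0.0, 0.31, 0.0, 0.0, -0.01, 0.62]
[-0.63, 0.0, 0.31, 0.0, 0.0, -0.0, 0.62]
[-0.63, 0.0, 0.3, 0.01, 0.0, -0.01, 0.62]
[-0.63, 0.0, 0.31, 0.0, 0.0, -0.0, 0.62]
[-0.63, 0.0, 0.3, 0.01, 0.0, -0.01, 0.62]
[-0.63, 0.0, 0.31, 0.0, 0.0, -0.0, 0.62]
[-0.62, 0.01, 0.3, 0.01, 0.01, -0.01, 0.62]
[-0.63, 0.0, 0.31, 0.0, 0.0, -0.0, 0.62]
end [ 464.6 -234.   141.9] [-180.  -64.   10.]
```

View pics/w2.png

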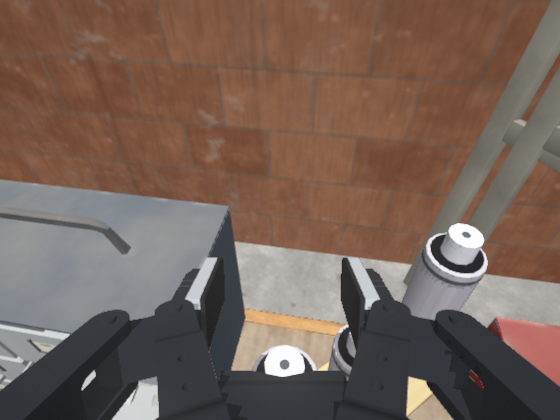

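A's top sits at (284,364), centred between the pads; B is to the right and the toolbox edge is clear at (235,300). Descending.

apply_moves:
  deltas:
    - [-0.63,0,0.31,0,0,0,0.62]
    - [-0.63,0,0.31,0,0,0,0.62]
    - [-0.63,0,0.3,0,0,0,0.62]
    - [-0.63,0,0.31,0,0,0,0.62]
    - [-0.63,0.02,0.3,0,0,-0.01,0.62]
    - [-0.63,0,0.31,0,0,0,0.62]
    - [-0.63,0,0.3,0,0,0,0.62]
    - [-0.63,0,0.31,0,0,0,0.62]

```text
time: 6.0
tool_pos: [465.0, -234.8, 142.3]
tcp_rot: [179.7, -64.0, 10.1]
ft_force: [-0.1, -0.6, 0.1]
finger_gap: 52.9
grip_force: 0.0
```

apply_moves:
  deltas:
    - [0,0,0,0,0,0,0.62]
    - [0,0,0,0,0,0,0.3]
    - [0,0,0,0,0,0,0.3]
    - [0,0,0,0,0,0,0.3]
    - [0,0,0,0,0,0,0.3]
  grip_force: 80

```text
time: 6.62
tool_pos: [465.1, -234.6, 142.9]
tcp_rot: [179.8, -64.0, 10.1]
ft_force: [-0.6, -0.5, 1.5]
finger_gap: 41.6
grip_force: 80.9
```

```bash
python3 - <<'E'
from h import *
s=st(); P=pose('wrist',s); im=snapshot('wrist')[:,:,::-1]
cv2.imwrite('pics/w3.png',np.hstack([im[160:,140:440],snapshot('side')[200:400,100:300,::-1].repeat(1,0)[:260] if 0 else cv2.resize(snapshot('side')[200:360,100:300,::-1],(325,260))]))
E
```

```text
{'time': 6.6, 'joint_pos': [-70.9, -12.9, 139.8, 73.5, 67.7, -31.5], 'tool_pos': [465.1, -234.6, 142.9], 'tcp_rot': [179.8, -64.0, 10.1], 'ft_force': [-0.6, -0.5, 1.5], 'finger_gap': 41.6, 'grip_force': 80.9}
```

View pics/w3.png

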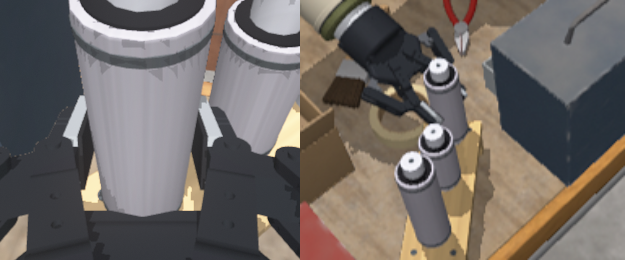

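Roller A is held mid-body at gap 41.6 mm, B and C stand undisturbed. Now lift and transit planning.

```bash
cat >> h.py <<'E'
def rplace(yaw,p):
    t=np.radians(yaw);pr=np.radians(p); b=-np.array([np.cos(t),np.sin(t),0]); up=np.array([0,0,1.])
    z=-np.cos(pr)*up-np.sin(pr)*b; x=np.cos(pr)*b-np.sin(pr)*up; return np.c_[x,np.cross(z,x),z]
E
cat > pathchk.py <<'E'
from h import *; import kin,json
from kin import *
sg,k=json.load(open('k.json'));kin.SG[:]=sg
def chk(p0,R0,p1,R1,n,q):
    w=R.from_matrix(R0.T@R1).as_rotvec(); print('rot',np.degrees(w).round(),'rows',(abs(w).max()/.08).round(1),abs(np.array(p1)-p0).max()/30)
    for i in range(1,n+1):
        t=i/n; q2,c=ik(k,p0+(np.array(p1)-p0)*t,R0@R.from_rotvec(w*t).as_matrix(),q)
        print(q2,round(c,3),'max dq',abs(q2-q).max().round(1)); q=q2
    return q
E
python3 - <<'E'
from pathchk import *
s=sense(); R0=rot(10,26); q=chk(s['tool_pos'],R0,(440,-230,380),R0,3,s['joint_pos'])
print(); chk(np.array([440,-230,380.]),R0,(530,340,400),rplace(14,26),10,q)
E
```

```text
rot [0. 0. 0.] rows 0.0 7.90332954822303
[-72.1 -26.8 139.7  68.2  73.4 -17.9] 0.0 max dq 13.9
[-73.4 -36.4 136.8  65.2  79.6  -6.6] 0.0 max dq 11.3
[-74.9 -41.6 131.4  63.9  85.4   2.4] 0.0 max dq 9.0

rot [-58.  -4. 167.] rows 36.5 19.0
[-67.7 -51.2 134.9  60.2  81.7  28.3] 18.434 max dq 25.9
[-54.3 -51.2 130.3  48.9  77.6  58.9] 125.615 max dq 30.6
[-17.4 -51.2 124.1   6.8  65.7 121.7] 167.07 max dq 62.8
[ -3.1 -51.2 124.2  -5.3  65.1 152.3] 77.524 max dq 30.6
[ -8.6 -51.2 124.2  10.9  66.6 152.3] 191.56 max dq 16.2
[-13.2 -51.2 126.5  26.5  66.7 152.3] 545.15 max dq 15.6
[-15.1 -51.2 131.4  41.8  63.5 152.3] 1116.702 max dq 15.3
[-10.5 -47.  137.3  59.8  52.3 152.3] 1798.412 max dq 18.0
[ 23.  -41.  142.7 104.2   0.  152.3] 1777.089 max dq 52.3
[ 27.7 -34.4 137.5 127.2   0.  152.3] 1621.027 max dq 23.0
```

```bash
cat >> pathchk.py <<'E'
def planj(qa,qb,n,claw,every=1):
    p,M=fk(qa,k)
    for i in range(1,n+1):
        t=i/n; a,B=fk(np.array(qa)+(np.array(qb)-qa)*t,k)
        w=np.round(R.from_matrix(M.T@B).as_rotvec()/.08,2); d=np.round(M.T@(a-p)/30,2)
        print([float(v) for v in (*d,*w)]+[claw],'!!' if max(abs(w).max(),abs(d).max())>1 else '',p.round() if i%4==0 else '')
        p=p+M@d*30; M=M@R.from_rotvec(w*.08).as_matrix()
    print('end',p,R.from_matrix(M).as_euler('xyz',degrees=True))
E
python3 - <<'E'
from pathchk import *
s=sense(); plan((450,-232,380),rot(10,26),8,.3)
qb,c=ik(k,np.array([530,340,390.]),rplace(14,26),np.array([32,-15,105,-10,55,-68.]));print(qb,c)
qa,c=ik(k,np.array([450,-232,380.]),rot(10,26),np.array([-74.9,-41.6,131.4,63.9,85.4,2.4])); print(qa,c)
planj(qa,qb,40,.3)
E
```

```text
[0.86, -0.02, -0.49, 0.0, -0.0, 0.0, 0.3]
[0.86, -0.02, -0.49, 0.0, -0.0, 0.0, 0.3]
[0.86, -0.02, -0.49, 0.01, -0.0, 0.0, 0.3]
[0.86, -0.02, -0.48, 0.0, -0.0, 0.0, 0.3]
[0.86, -0.02, -0.49, 0.01, -0.0, 0.0, 0.3]
[0.87, -0.02, -0.48, 0.0, -0.0, 0.0, 0.3]
[0.86, -0.02, -0.49, 0.01, -0.0, 0.0, 0.3]
[0.87, -0.02, -0.48, 0.0, -0.01, 0.01, 0.3]
end [ 450.1 -232.1  380.1] [-180.   -64.     9.9]
[ 32.4 -11.3  92.4  -8.3  74.3 -71.1] 1.231811104117686e-25
[-73.2 -40.2 130.6  63.9  83.7   2.6] 3.206736882343751e-21
[0.01, -0.41, 0.35, 0.43, -0.37, -0.75, 0.3]  
[0.04, -0.4, 0.35, 0.43, -0.36, -0.77, 0.3]  
[0.07, -0.38, 0.34, 0.43, -0.33, -0.78, 0.3]  
[0.11, -0.37, 0.33, 0.43, -0.31, -0.8, 0.3]  [ 470. -191.  368.]
[0.13, -0.36, 0.33, 0.43, -0.3, -0.81, 0.3]  
[0.15, -0.33, 0.32, 0.42, -0.28, -0.83, 0.3]  
[0.19, -0.32, 0.31, 0.42, -0.26, -0.85, 0.3]  
[0.21, -0.29, 0.31, 0.42, -0.24, -0.86, 0.3]  [ 491. -137.  354.]
[0.23, -0.28, 0.3, 0.41, -0.23, -0.87, 0.3]  
[0.26, -0.24, 0.29, 0.4, -0.21, -0.88, 0.3]  
[0.28, -0.22, 0.28, 0.39, -0.2, -0.9, 0.3]  
[0.29, -0.19, 0.27, 0.38, -0.18, -0.91, 0
[... 843 characters left out ...]
, 0.16, -0.11, -1.04, 0.3] !! 
[0.28, 0.44, 0.03, 0.16, -0.12, -1.03, 0.3] !! 
[0.25, 0.46, 0.01, 0.14, -0.12, -1.04, 0.3] !! 
[0.22, 0.49, -0.0, 0.12, -0.12, -1.03, 0.3] !! [545. 182. 348.]
[0.2, 0.52, -0.02, 0.13, -0.14, -1.04, 0.3] !! 
[0.16, 0.54, -0.04, 0.11, -0.14, -1.03, 0.3] !! 
[0.13, 0.57, -0.06, 0.1, -0.16, -1.04, 0.3] !! 
[0.1, 0.59, -0.08, 0.09, -0.17, -1.03, 0.3] !! [543. 248. 363.]
[0.07, 0.62, -0.1, 0.09, -0.17, -1.03, 0.3] !! 
[0.02, 0.62, -0.12, 0.09, -0.19, -1.03, 0.3] !! 
[-0.01, 0.65, -0.13, 0.08, -0.2, -1.03, 0.3] !! 
[-0.05, 0.65, -0.16, 0.07, -0.22, -1.02, 0.3] !! [534. 320. 383.]
end [530.18238281 339.38018031 389.20471133] [-179.95384093   25.95718927 -165.97824703]
```

apply_moves:
  deltas:
    - [0.86,-0.02,-0.49,0,0,0,0.3]
    - [0.86,-0.02,-0.49,0,0,0,0.3]
    - [0.86,-0.02,-0.49,0,0,0,0.3]
    - [0.86,-0.02,-0.49,0,0,0,0.3]
    - [0.86,-0.02,-0.49,0,0,0,0.3]
    - [0.86,-0.02,-0.48,0,0,0,0.3]
    - [0.86,-0.02,-0.48,0,0,0,0.3]
    - [0.86,-0.02,-0.48,0,0,0,0.3]

```text
time: 7.72
tool_pos: [449.5, -231.3, 378.5]
tcp_rot: [-179.9, -63.9, 9.8]
ft_force: [0.5, -0.5, -3.2]
finger_gap: 41.6
grip_force: 81.5
```

apply_moves:
  deltas:
    - [0.01,-0.41,0.35,0.43,-0.37,-0.75,0.3]
    - [0.04,-0.4,0.35,0.43,-0.36,-0.77,0.3]
    - [0.07,-0.38,0.34,0.43,-0.33,-0.78,0.3]
    - [0.11,-0.37,0.33,0.43,-0.31,-0.8,0.3]
    - [0.13,-0.36,0.33,0.43,-0.3,-0.81,0.3]
    - [0.15,-0.33,0.32,0.42,-0.28,-0.83,0.3]
    - [0.19,-0.32,0.31,0.42,-0.26,-0.85,0.3]
    - [0.21,-0.29,0.31,0.42,-0.24,-0.86,0.3]

```text
time: 8.72
tool_pos: [494.9, -122.9, 347.4]
tcp_rot: [156.9, -45.8, 56.8]
ft_force: [0.3, -0.2, -3.2]
finger_gap: 41.7
grip_force: 81.5
```

apply_moves:
  deltas:
    - [0.23,-0.28,0.3,0.41,-0.23,-0.87,0.3]
    - [0.26,-0.24,0.29,0.4,-0.21,-0.88,0.3]
    - [0.28,-0.22,0.28,0.39,-0.2,-0.9,0.3]
    - [0.29,-0.19,0.27,0.38,-0.18,-0.91,0.3]
    - [0.32,-0.16,0.26,0.38,-0.17,-0.92,0.3]
    - [0.33,-0.12,0.26,0.36,-0.16,-0.93,0.3]
    - [0.34,-0.1,0.24,0.35,-0.14,-0.94,0.3]
    - [0.36,-0.06,0.23,0.34,-0.14,-0.95,0.3]

```text
time: 9.72
tool_pos: [519.5, -20.7, 330.4]
tcp_rot: [151.4, -24.8, 90.2]
ft_force: [0.3, 0.5, -3.8]
finger_gap: 41.8
grip_force: 81.4
```

```bash
python3 - <<'E'
from pathchk import *
s=st(); qb=np.array([32.4,-11.3,92.4,-8.3,74.3,-71.1]); planj(s['joint_pos'],qb,24,.3)
E
```

```text
{'time': 9.7, 'joint_pos': [-30.9, -28.6, 115.5, 34.9, 79.8, -26.9], 'tool_pos': [519.5, -20.7, 330.4], 'tcp_rot': [151.4, -24.8, 90.2], 'ft_force': [0.3, 0.5, -3.8], 'finger_gap': 41.8, 'grip_force': 81.4}
[0.37, -0.03, 0.22, 0.32, -0.13, -0.96, 0.3]  
[0.37, 0.01, 0.2, 0.31, -0.12, -0.98, 0.3]  
[0.38, 0.05, 0.19, 0.3, -0.11, -0.98, 0.3]  
[0.38, 0.08, 0.18, 0.29, -0.11, -0.99, 0.3]  [526.  17. 329.]
[0.38, 0.12, 0.16, 0.27, -0.1, -0.99, 0.3]  
[0.38, 0.15, 0.15, 0.25, -0.1, -1.01, 0.3] !! 
[0.37, 0.19, 0.14, 0.24, -0.1, -1.0, 0.3]  
[0.37, 0.23, 0.12, 0.23, -0.1, -1.02, 0.3] !! [534.  68. 330.]
[0.35, 0.27, 0.11, 0.22, -0.09, -1.02, 0.3] !! 
[0.35, 0.3, 0.09, 0.2, -0.1, -1.02, 0.3] !! 
[0.33, 0.33, 0.08, 0.18, -0.1, -1.03, 0.3] !! 
[0.31, 0.37, 0.06, 0.18, -0.11, -1.03, 0.3] !! [541. 123. 336.]
[0.29, 0.4, 0.05, 0.16, -0.11, -1.03, 0.3] !! 
[0.27, 0.43, 0.02, 0.15, -0.11, -1.03, 0.3] !! 
[0.25, 0.47, 0.01, 0.14, -0.12, -1.04, 0.3] !! 
[0.22, 0.49, -0.01, 0.13, -0.13, -1.03, 0.3] !! [545. 182. 347.]
[0.2, 0.52, -0.02, 0.11, -0.14, -1.04, 0.3] !! 
[0.16, 0.55, -0.05, 0.11, -0.14, -1.03, 0.3] !! 
[0.13, 0.57, -0.06, 0.11, -0.16, -1.04, 0.3] !! 
[0.1, 0.59, -0.08, 0.09, -0.17, -1.03, 0.3] !! [543. 248. 363.]
[0.06, 0.61, -0.1, 0.09, -0.17, -1.03, 0.3] !! 
[0.02, 0.63, -0.13, 0.08, -0.19, -1.03, 0.3] !! 
[-0.01, 0.64, -0.14, 0.08, -0.21, -1.02, 0.3] !! 
[-0.05, 0.66, -0.16, 0.08, -0.21, -1.02, 0.3] !! [534. 320. 383.]
end [530.00100238 339.47177047 389.26016814] [-179.91851916   25.93755104 -165.98547417]
```

apply_moves:
  deltas:
    - [0.37,-0.03,0.22,0.32,-0.13,-0.96,0.3]
    - [0.37,0.01,0.2,0.31,-0.12,-0.98,0.3]
    - [0.38,0.05,0.19,0.3,-0.11,-0.98,0.3]
    - [0.38,0.08,0.18,0.29,-0.11,-0.99,0.3]
    - [0.38,0.12,0.16,0.27,-0.1,-0.99,0.3]
    - [0.38,0.15,0.15,0.25,-0.1,-1,0.3]
    - [0.37,0.19,0.14,0.24,-0.1,-1,0.3]
    - [0.37,0.23,0.12,0.23,-0.1,-1,0.3]

```text
time: 10.72
tool_pos: [536.3, 81.5, 331.4]
tcp_rot: [153.8, -4.3, 121.4]
ft_force: [-0.7, -0.5, -3.5]
finger_gap: 42.1
grip_force: 81.3
```

apply_moves:
  deltas:
    - [0.35,0.27,0.11,0.22,-0.09,-1,0.3]
    - [0.35,0.3,0.09,0.2,-0.1,-1,0.3]
    - [0.33,0.33,0.08,0.18,-0.1,-1,0.3]
    - [0.31,0.37,0.06,0.18,-0.11,-1,0.3]
    - [0.29,0.4,0.05,0.16,-0.11,-1,0.3]
    - [0.27,0.43,0.02,0.15,-0.11,-1,0.3]
    - [0.25,0.47,0.01,0.14,-0.12,-1,0.3]
    - [0.22,0.49,-0.01,0.13,-0.13,-1,0.3]

```text
time: 11.72
tool_pos: [546.5, 197.9, 351.4]
tcp_rot: [162.9, 13.3, 154.1]
ft_force: [-0.2, -0.3, -3.1]
finger_gap: 41.8
grip_force: 81.3
```

```bash
python3 - <<'E'
from pathchk import *
s=st(); cv2.imwrite('pics/w4.png',snapshot('wrist')[:,:,::-1]); plan((525,335,390),rplace(14,26),10,.3)
E
```

```text
{'time': 11.7, 'joint_pos': [11.3, -16.7, 99.7, 6.0, 76.3, -55.2], 'tool_pos': [546.5, 197.9, 351.4], 'tcp_rot': [162.9, 13.3, 154.1], 'ft_force': [-0.2, -0.3, -3.1], 'finger_gap': 41.8, 'grip_force': 81.3}
[0.22, 0.41, -0.06, 0.07, -0.14, -0.84, 0.3]
[0.19, 0.43, -0.07, 0.07, -0.14, -0.85, 0.3]
[0.17, 0.44, -0.07, 0.07, -0.14, -0.84, 0.3]
[0.13, 0.45, -0.08, 0.07, -0.14, -0.85, 0.3]
[0.1, 0.45, -0.08, 0.07, -0.14, -0.84, 0.3]
[0.07, 0.46, -0.08, 0.07, -0.14, -0.84, 0.3]
[0.04, 0.47, -0.09, 0.07, -0.14, -0.85, 0.3]
[0.01, 0.46, -0.09, 0.06, -0.14, -0.84, 0.3]
[-0.03, 0.47, -0.09, 0.07, -0.14, -0.85, 0.3]
[-0.05, 0.46, -0.1, 0.06, -0.14, -0.84, 0.3]
end [524.9 335.  389.9] [ 180.   26. -166.]
```

```bash
python3 - <<'E'
from pathchk import *
s=sense()
def br(x,y,z,c=(533,340),yaw=14):
    t=np.radians(yaw); return (c[0]+x*np.cos(t)-y*np.sin(t),c[1]+x*np.sin(t)+y*np.cos(t),z)
pts=[br(-73,-48,150),br(-73,0,196),br(-73,48,150),br(73,0,196),br(0,32,134),br(-116,82,156)]
def show(s): 
    P=pose('wrist',s); print([proj(P,X).round().tolist() for X in pts])
show(s)
for X in [(525,335,390),(540,260,380),(580,240,390),(540,240,430),(590,300,420)]:
    show(dict(tool_pos=np.array(X,float),tcp_rot=[180,26,-166]))
X=np.array([546,198,351.4]); 
show(dict(tool_pos=np.array([560,230,400.]),tcp_rot=[180,5,-166]))
E
```

```text
[[262.0, 16.0], [333.0, -31.0], [358.0, -68.0], [409.0, 130.0], [370.0, 30.0], [375.0, -172.0]]
[[227.0, -9.0], [286.0, 4.0], [345.0, -9.0], [285.0, 170.0], [317.0, 74.0], [401.0, -78.0]]
[[321.0, -1.0], [395.0, 13.0], [441.0, -1.0], [362.0, 179.0], [396.0, 81.0], [512.0, -70.0]]
[[362.0, -56.0], [448.0, -49.0], [490.0, -56.0], [397.0, 144.0], [433.0, 41.0], [573.0, -139.0]]
[[337.0, -7.0], [403.0, 4.0], [442.0, -7.0], [371.0, 155.0], [401.0, 67.0], [503.0, -67.0]]
[[288.0, -100.0], [360.0, -99.0], [413.0, -100.0], [337.0, 106.0], [371.0, 4.0], [483.0, -187.0]]
[[346.0, 85.0], [408.0, 86.0], [439.0, 85.0], [389.0, 233.0], [408.0, 152.0], [485.0, 37.0]]
```

```bash
python3 - <<'E'
from h import *
plan((550,225,420),rplace(14,2),8,.3)
E
```

```text
[-0.03, 0.18, -0.24, 0.3, 0.46, -1.02, 0.3] !!
[-0.04, 0.17, -0.25, 0.3, 0.45, -1.02, 0.3] !!
[-0.04, 0.16, -0.25, 0.3, 0.46, -1.02, 0.3] !!
[-0.05, 0.15, -0.26, 0.31, 0.45, -1.02, 0.3] !!
[-0.05, 0.14, -0.26, 0.3, 0.46, -1.02, 0.3] !!
[-0.05, 0.13, -0.27, 0.31, 0.46, -1.01, 0.3] !!
[-0.06, 0.12, -0.27, 0.3, 0.45, -1.02, 0.3] !!
[-0.05, 0.12, -0.27, 0.31, 0.45, -1.01, 0.3] !!
end [549.9 225.1 419.9] [-180.    2. -166.]
```

apply_moves:
  deltas:
    - [-0.03,0.18,-0.24,0.3,0.45,-1,0.3]
    - [-0.04,0.17,-0.25,0.3,0.45,-1,0.3]
    - [-0.04,0.16,-0.25,0.3,0.45,-1,0.3]
    - [-0.05,0.15,-0.26,0.3,0.45,-1,0.3]
    - [-0.05,0.14,-0.26,0.3,0.45,-1,0.3]
    - [-0.05,0.13,-0.27,0.3,0.45,-1,0.3]
    - [-0.06,0.12,-0.27,0.3,0.45,-1,0.3]
    - [-0.05,0.12,-0.27,0.3,0.45,-1,0.3]

```text
time: 12.78
tool_pos: [550.6, 222.4, 419.9]
tcp_rot: [179.7, 2.0, -167.0]
ft_force: [0.1, -1.0, -3.2]
finger_gap: 41.7
grip_force: 81.6
```

```bash
python3 - <<'E'
from h import *; import pickle
s=st(); P=pose('wrist',s); im=snapshot('wrist')[:,:,::-1]; pickle.dump(P,open('w5.pkl','wb'))
cv2.imwrite('pics/w5full.png',im); c=im[0:280,190:560]; cv2.imwrite('pics/w5.png',cv2.resize(c,None,fx=2.1,fy=2.1,interpolation=cv2.INTER_CUBIC))
E
```

```text
{'time': 12.8, 'joint_pos': [17.0, 4.4, 70.5, 0.1, 103.0, -86.1], 'tool_pos': [550.6, 222.4, 419.9], 'tcp_rot': [179.7, 2.0, -167.0], 'ft_force': [0.1, -1.0, -3.2], 'finger_gap': 41.7, 'grip_force': 81.6}
```

View pics/w5.png

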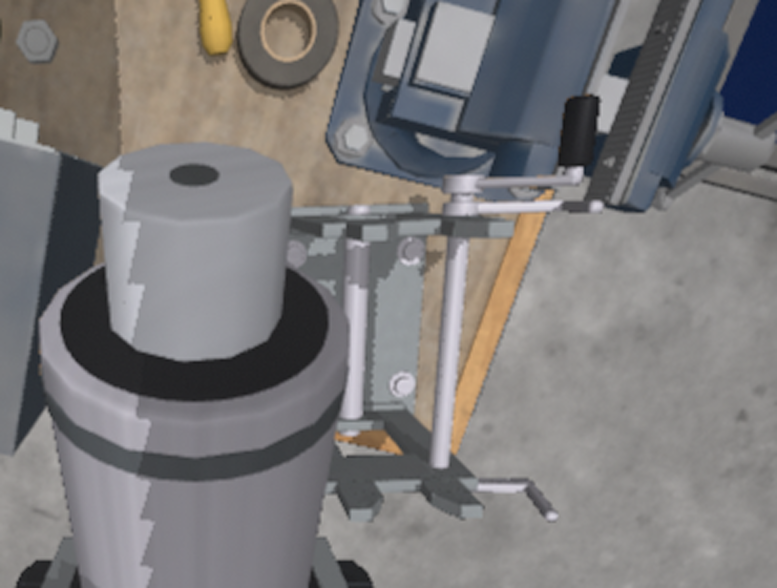

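```bash
python3 - <<'E'
from h import *; import pickle
im=cv2.imread('pics/w5full.png')
f=lambda u,v:cv2.resize(im[v:v+55,u:u+150],None,fx=5,fy=5,interpolation=cv2.INTER_CUBIC)
cv2.imwrite('pics/w5z.png',np.vstack([f(325,75),f(325,200)]))
P=pickle.load(open('w5.pkl','rb')); g=lambda x,y:(190+x/2.1,y/2.1)
a=onz(P,g(457,240),134);b=onz(P,g(441,462),134);d=b-a;print('hinge',a,b,np.linalg.norm(d),np.degrees(np.arctan2(d[1],d[0])))
print('knob ends',onz(P,g(581,98),156),onz(P,g(575,168),156))
E
```

```text
hinge [464.54717324 354.08661617 134.        ] [591.9788978  389.49168892 134.        ] 132.25869952605717 15.527187891177373
knob ends [386.69836242 383.03309812 156.        ] [417.84138229 392.91143402 156.        ]
```

View pics/w5z.png

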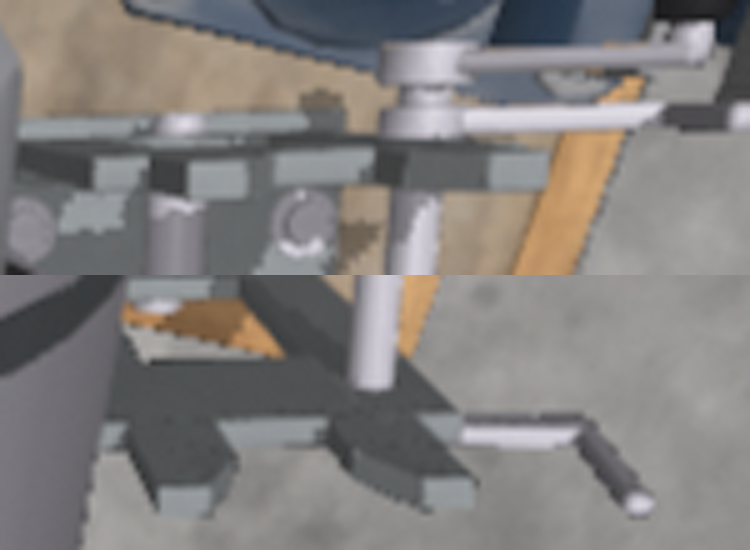

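Near cheek's slot floor is at px (389.6,108), prong-tip midpoint (398.8,109.5); far cheek's slot floor (380,231.4), tip midpoint (388.8,244.6). Converting.

```bash
python3 - <<'E'
from h import *; import pickle
P=pickle.load(open('w5.pkl','rb'))
for z,a,b in [(158,(389.6,108),(380,231.4)),(196,(398.8,109.5),(388.8,244.6))]:
    A,B=onz(P,a,z),onz(P,b,z); d=B-A; print(A.round(1),B.round(1),'mid',((A+B)/2).round(1),np.linalg.norm(d).round(1),np.degrees(np.arctan2(d[1],d[0])).round(2))
# roller end in image: top journal ellipse centre
print('roller journal end (u end) center expected',[proj(P,P and 0 or X) for X in []])
# top cam + side cam knob/rod check
s=sense(); M=R.from_euler('xyz',s['tcp_rot'],degrees=True).as_matrix()
u=rot(10.1,26.0).T@[0,0,1]; u2=R.from_euler('xyz',[179.8,-64,10.1],degrees=True).as_matrix().T@[0,0,1.]; print(u,u2)
c=R.from_euler('xyz',[179.8,-64,10.1],degrees=True).as_matrix().T@(np.array([463.9,-234.3,145])-[465.1,-234.6,142.9]); print('c_tool',c)
E=s['tool_pos']+M@(c+u2*85); print('end proj',proj(P,E), 'seen approx',(190+194/2.1,175/2.1), proj(P,s['tool_pos']+M@(c+u2*65)))
E
```

```text
[463.4 323.8 158. ] [605.  359.6 158. ] mid [534.2 341.7 158. ] 146.1 14.18
[463.9 321.4 196. ] [605.5 359.1 196. ] mid [534.7 340.3 196. ] 146.5 14.91
roller journal end (u end) center expected []
[ 0.89879405  0.         -0.43837115] [ 0.89879405  0.0015302  -0.43836848]
c_tool [ 1.39263687 -0.49903307 -1.9368863 ]
end proj [283.72163437  85.51002098] seen approx (282.3809523809524, 83.33333333333333) [283.70924445 154.33578895]
```

```bash
python3 - <<'E'
from h import *
M=rplace(14.5,26); c=np.array([1.4,0,-1.9]); T=np.array([534.5,341,170])-M@c; print(T)
plan(T+[0,0,90],M,12,.3)
E
```

```text
[536.52460665 341.52359888 168.90601092]
[-0.02, 0.33, 0.45, -0.0, -0.44, -0.02, 0.3]
[-0.01, 0.33, 0.45, -0.0, -0.44, -0.02, 0.3]
[0.01, 0.33, 0.45, -0.0, -0.44, -0.02, 0.3]
[0.02, 0.33, 0.45, -0.0, -0.43, -0.02, 0.3]
[0.04, 0.33, 0.45, -0.0, -0.44, -0.02, 0.3]
[0.06, 0.33, 0.45, -0.0, -0.43, -0.02, 0.3]
[0.07, 0.33, 0.45, -0.0, -0.44, -0.02, 0.3]
[0.09, 0.32, 0.44, -0.0, -0.43, -0.02, 0.3]
[0.1, 0.33, 0.44, -0.0, -0.44, -0.03, 0.3]
[0.11, 0.32, 0.44, -0.01, -0.43, -0.02, 0.3]
[0.13, 0.33, 0.44, -0.0, -0.44, -0.03, 0.3]
[0.14, 0.32, 0.43, -0.01, -0.43, -0.02, 0.3]
end [536.7 341.4 258.8] [ 180.    26.  -165.5]
```

apply_moves:
  deltas:
    - [-0.02,0.33,0.45,0,-0.44,-0.02,0.3]
    - [-0.01,0.33,0.45,0,-0.44,-0.02,0.3]
    - [0.01,0.33,0.45,0,-0.44,-0.02,0.3]
    - [0.02,0.33,0.45,0,-0.43,-0.02,0.3]
    - [0.04,0.33,0.45,0,-0.44,-0.02,0.3]
    - [0.06,0.33,0.45,0,-0.43,-0.02,0.3]

```text
time: 13.58
tool_pos: [543.7, 282.3, 338.4]
tcp_rot: [179.7, 14.2, -166.7]
ft_force: [-0.5, 0.2, -2.3]
finger_gap: 41.4
grip_force: 81.7
```

apply_moves:
  deltas:
    - [0.07,0.33,0.45,0,-0.44,-0.02,0.3]
    - [0.09,0.32,0.44,0,-0.43,-0.02,0.3]
    - [0.1,0.33,0.44,0,-0.44,-0.03,0.3]
    - [0.11,0.32,0.44,0,-0.43,-0.02,0.3]
    - [0.13,0.33,0.44,0,-0.44,-0.03,0.3]
    - [0.14,0.32,0.43,0,-0.43,-0.02,0.3]
    - [0,0,0,0,0,0,0.3]

```text
time: 14.45
tool_pos: [536.1, 340.7, 255.6]
tcp_rot: [-180.0, 25.9, -165.9]
ft_force: [-0.0, -1.1, -3.2]
finger_gap: 41.9
grip_force: 81.7
```

```bash
python3 - <<'E'
from h import *; import pickle
s=st(); P=pose('wrist',s); im=snapshot('wrist')[:,:,::-1]
sd=snapshot('side')[:,:,::-1]; cv2.imwrite('pics/w6.png',np.hstack([im[0:300,160:460],cv2.resize(sd[90:210,300:420],(300,300),interpolation=cv2.INTER_CUBIC)]))
t=np.radians(14.5)
def br(x,y,z): return (534.5+x*np.cos(t)-y*np.sin(t),341+x*np.sin(t)+y*np.cos(t),z)
for q in [(-73,13.5,158),(-73,-13.5,158),(-73,0,158),(-73,48,158)]: print(q,(proj(P,br(*q))-[160,0]).round())
M=rplace(14.5,26); T=np.array([536.5,341.5,169]); plan(T+[0,0,34],M,5,.3)
E
```

```text
{'time': 14.4, 'joint_pos': [32.1, -8.7, 104.0, -9.0, 60.3, -69.2], 'tool_pos': [536.1, 340.7, 255.6], 'tcp_rot': [-180.0, 25.9, -165.9], 'ft_force': [-0.0, -1.1, -3.2], 'finger_gap': 41.9, 'grip_force': 81.7}
(-73, 13.5, 158) [151.  27.]
(-73, -13.5, 158) [96. 28.]
(-73, 0, 158) [124.  27.]
(-73, 48, 158) [223.  26.]
[0.17, 0.01, 0.33, -0.01, 0.01, -0.02, 0.3]
[0.17, 0.0, 0.33, -0.01, 0.0, -0.02, 0.3]
[0.17, 0.01, 0.33, -0.01, 0.01, -0.01, 0.3]
[0.17, 0.0, 0.33, -0.01, 0.0, -0.02, 0.3]
[0.17, 0.01, 0.33, -0.0, 0.01, -0.01, 0.3]
end [536.4 341.5 203.1] [ 180.    26.  -165.5]
```

View pics/w6.png

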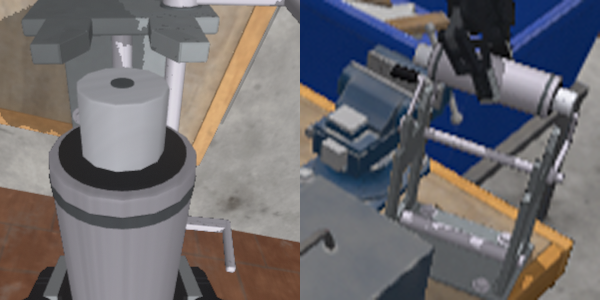

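Near slot lies at crop columns ~96–151, the journal end centred at column 122: aligned within about 1 mm. Lowering.

apply_moves:
  deltas:
    - [0.17,0.01,0.33,-0.01,0,-0.02,0.3]
    - [0.17,0,0.33,-0.01,0,-0.02,0.3]
    - [0.17,0.01,0.33,-0.01,0,-0.01,0.3]
    - [0.17,0,0.33,0,0,-0.02,0.3]
    - [0.17,0.01,0.33,0,0,-0.01,0.3]
    - [0,0,0,0,0,0,0.3]

```text
time: 15.3
tool_pos: [536.2, 341.6, 201.5]
tcp_rot: [-179.9, 26.1, -165.5]
ft_force: [0.0, -0.1, -3.7]
finger_gap: 41.6
grip_force: 81.7
```

```bash
python3 - <<'E'
from h import *
s=st()
M=rplace(14.5,26); T=np.array([536.5,341.5,169]); plan(T+[0,0,3],M,8,.3)
E
```

```text
{'time': 15.3, 'joint_pos': [32.1, -6.5, 107.8, -9.5, 54.2, -68.5], 'tool_pos': [536.2, 341.6, 201.5], 'tcp_rot': [-179.9, 26.1, -165.5], 'ft_force': [0.0, -0.1, -3.7], 'finger_gap': 41.6, 'grip_force': 81.7}
[0.05, -0.0, 0.11, -0.0, 0.0, 0.0, 0.3]
[0.05, -0.0, 0.11, -0.0, 0.0, 0.0, 0.3]
[0.05, -0.0, 0.11, -0.0, 0.0, 0.0, 0.3]
[0.05, -0.0, 0.11, -0.0, 0.0, 0.0, 0.3]
[0.06, -0.0, 0.11, -0.0, 0.0, 0.0, 0.3]
[0.05, -0.0, 0.11, -0.01, 0.01, 0.0, 0.3]
[0.06, -0.0, 0.11, -0.0, 0.0, 0.0, 0.3]
[0.05, -0.0, 0.12, -0.01, 0.01, 0.01, 0.3]
end [536.6 341.7 172. ] [ 180.    26.  -165.5]
```

apply_moves:
  deltas:
    - [0.05,0,0.11,0,0,0,0.3]
    - [0.05,0,0.11,0,0,0,0.3]
    - [0.05,0,0.11,0,0,0,0.3]
    - [0.05,0,0.11,0,0,0,0.3]

```text
time: 15.8
tool_pos: [537.4, 342.1, 188.8]
tcp_rot: [-180.0, 26.2, -165.5]
ft_force: [-0.0, 0.9, -3.4]
finger_gap: 42.0
grip_force: 81.7
```

apply_moves:
  deltas:
    - [0.05,0,0.11,0,0,0,0.3]
    - [0.05,0,0.11,0,0,0,0.3]
    - [0.05,0,0.11,0,0,0,0.3]
    - [0,0,0,0,0,0,0.3]

```text
time: 16.3
tool_pos: [537.5, 342.0, 177.5]
tcp_rot: [-179.9, 26.2, -165.5]
ft_force: [0.3, -0.4, -3.1]
finger_gap: 41.7
grip_force: 81.7
```

apply_moves:
  deltas:
    - [0.05,0,0.08,0,0,0,0.3]
    - [0.05,0,0.08,0,0,0,0.3]
    - [0.015,0,0.03,0,0,0,0.3]
    - [0,0,0,0,0,0,0.3]

```text
time: 16.8
tool_pos: [537.1, 342.0, 171.4]
tcp_rot: [-180.0, 26.2, -165.5]
ft_force: [-0.4, -0.0, -2.9]
finger_gap: 42.0
grip_force: 81.9
```

apply_moves:
  deltas:
    - [0.02,0,0.03,0,0,0,0.3]
    - [0.015,0,0.03,0,0,0,0.3]
    - [0,0,0,0,0,0,0.3]

```text
time: 17.18
tool_pos: [537.5, 342.2, 171.1]
tcp_rot: [-180.0, 26.3, -165.5]
ft_force: [-7.8, -5.1, 7.4]
finger_gap: 41.9
grip_force: 83.6
```

```bash
python3 - <<'E'
from h import *
s=st(); print(np.round(s['wrist_torque'],2)); im=snapshot('wrist')[:,:,::-1]; tp=snapshot('top')[:,:,::-1]
sd=snapshot('side')[:,:,::-1]; cv2.imwrite('pics/w7.png',np.hstack([im[0:300,160:460],cv2.resize(sd[90:210,290:430],(350,300),interpolation=cv2.INTER_CUBIC)]))
E
```

```text
{'time': 17.2, 'joint_pos': [32.1, -4.7, 109.5, -10.1, 50.5, -67.7], 'tool_pos': [537.5, 342.2, 171.1], 'tcp_rot': [-180.0, 26.3, -165.5], 'ft_force': [-7.8, -5.1, 7.4], 'finger_gap': 41.9, 'grip_force': 83.6}
[-0.62  0.87 -0.07]
```

View pics/w7.png

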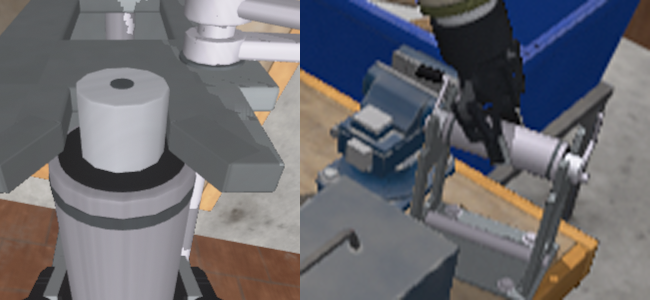

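The near journal is between the prongs and the far end in its slot; the force has a push along the axis, so I shift 2 mm toward the robot, then lower on.

apply_moves:
  deltas:
    - [0.03,0,-0.015,0,0,0,0.3]
    - [0.03,0,-0.015,0,0,0,0.3]
    - [0,0,0,0,0,0,0.3]

```text
time: 17.7
tool_pos: [536.4, 341.9, 171.1]
tcp_rot: [-180.0, 26.4, -165.5]
ft_force: [5.4, -1.6, 3.6]
finger_gap: 42.0
grip_force: 82.5
```

```bash
python3 - <<'E'
from h import *
s=st(); print(np.round(s['wrist_torque'],2))
E
```

```text
{'time': 17.7, 'joint_pos': [32.2, -5.0, 109.8, -10.1, 50.3, -67.6], 'tool_pos': [536.4, 341.9, 171.1], 'tcp_rot': [-180.0, 26.4, -165.5], 'ft_force': [5.4, -1.6, 3.6], 'finger_gap': 42.0, 'grip_force': 82.5}
[-0.14 -0.71 -0.05]
```

apply_moves:
  deltas:
    - [0.01,0,0.02,0,0.04,0,0.3]
    - [0.01,0,0.02,0,0.04,0,0.3]
    - [0,0,0,0,0,0,0.3]

```text
time: 18.08
tool_pos: [536.5, 342.0, 171.0]
tcp_rot: [-180.0, 26.1, -165.5]
ft_force: [-3.1, -5.1, 13.6]
finger_gap: 42.1
grip_force: 83.7
```

```bash
python3 - <<'E'
from h import *
s=st(); print(np.round(s['wrist_torque'],2))
E
```

```text
{'time': 18.1, 'joint_pos': [32.1, -4.7, 109.4, -9.9, 50.7, -67.8], 'tool_pos': [536.5, 342.0, 171.0], 'tcp_rot': [-180.0, 26.1, -165.5], 'ft_force': [-3.1, -5.1, 13.6], 'finger_gap': 42.1, 'grip_force': 83.7}
[-0.57 -0.28 -0.23]
```

apply_moves:
  deltas:
    - [0,0,0,0,0,0,0.52]
    - [0,0,0,0,0,0,0.56]
    - [0,0,0,0,0,0,0.62]
    - [0,0,0,0,0,0,0.7]
    - [0,0,0,0,0,0,0.75]
    - [0,0,0,0,0,0,0.75]

```text
time: 18.82
tool_pos: [535.1, 341.5, 168.0]
tcp_rot: [-180.0, 25.9, -165.5]
ft_force: [-0.7, 1.0, 0.8]
finger_gap: 64.1
grip_force: 0.0
```

```bash
python3 - <<'E'
from pathchk import *
s=st()
im=snapshot('wrist')[:,:,::-1]; cv2.imwrite('pics/w8.png',im)
M=rplace(14.5,26)
plan((520,338,330),M,6,.75)
t=np.radians(14.5)
def br(x,y,z): return np.array((534.5+x*np.cos(t)-y*np.sin(t),341+x*np.sin(t)+y*np.cos(t),z))
for q in (0,.4,.9,1.4,1.75):
    X=br(-116,32+55*np.sin(1.15-q),134+55*np.cos(1.15-q)); print('knob',q,X.round())
    for nm,g in [('down p0',rplace(14.5,0)),('p20',rplace(14.5,20)),('p35',rplace(14.5,35))]:
        print('  ',nm,ik(k,X+g@[0,0,-5],g,np.array([35,0,110,-10,50,-68.])))
E
```

```text
{'time': 18.8, 'joint_pos': [32.1, -4.6, 109.6, -9.9, 50.7, -67.8], 'tool_pos': [535.1, 341.5, 168.0], 'tcp_rot': [-180.0, 25.9, -165.5], 'ft_force': [-0.7, 1.0, 0.8], 'finger_gap': 64.1, 'grip_force': 0.0}
[-0.32, 0.0, -0.85, -0.0, -0.01, 0.0, 0.75]
[-0.31, 0.0, -0.85, -0.0, -0.0, 0.0, 0.75]
[-0.32, 0.0, -0.85, -0.0, -0.01, 0.0, 0.75]
[-0.32, 0.0, -0.84, -0.0, -0.0, 0.0, 0.75]
[-0.31, 0.0, -0.85, -0.0, -0.01, 0.0, 0.75]
[-0.32, 0.01, -0.84, -0.01, -0.0, 0.0, 0.75]
end [520.1 338.  330. ] [ 180.    26.  -165.5]
knob 0 [402. 392. 156.]
   down p0 (array([ 39. ,   4.6,  97.2,   0. ,  78.1, -65.5]), np.float64(1.5166566543740846e-22))
   p20 (array([ 45.4, -10.3, 114. , -11.8,  59.5, -54.6]), np.float64(2.1923237370631246e-23))
   p35 (array([ 51.6, -18.5, 125.5, -28. ,  47.4, -38.4]), np.float64(1.0155357551340865e-26))
knob 0.4 [405. 379. 174.]
   down p0 (array([ 37.8,   2.8,  97.2,   0. ,  80. , -66.7]), np.float64(1.9017157130055486e-23))
   p20 (array([ 44. , -12.7, 114.1, -11.1,  61.5, -56.6]), np.float64(6.872832069416594e-23))
   p35 (array([ 50.1, -21.6, 125.9, -26.2,  49.2, -
[... 281 characters left out ...]
 -25.7, 127.4, -23.7,  50.3, -46.7]), np.float64(1.860164122368134e-27))
knob 1.4 [418. 330. 187.]
   down p0 (array([ 32.8,  -1.2,  99.9,   0. ,  81.3, -71.7]), np.float64(1.9658999376568543e-28))
   p20 (array([ 38. , -18.3, 117.3,  -8.8,  62.8, -63.7]), np.float64(1.9378710429156441e-26))
   p35 (array([ 43.4, -29.4, 129.9, -21.2,  50. , -51.7]), np.float64(7.047779706981062e-27))
knob 1.75 [422. 313. 179.]
   down p0 (array([ 31. ,  -2. , 101.5,  -0. ,  80.5, -73.5]), np.float64(2.3887164741521694e-27))
   p20 (array([ 35.8, -19.5, 119.1,  -8.1,  61.9, -66.1]), np.float64(2.5138082589732478e-26))
   p35 (array([ 40.8, -31.1, 131.8, -19.7,  48.9, -54.7]), np.float64(1.05912927806548e-25))
```

apply_moves:
  deltas:
    - [-0.32,0,-0.85,0,0,0,0.75]
    - [-0.31,0,-0.85,0,0,0,0.75]
    - [-0.32,0,-0.85,0,0,0,0.75]
    - [-0.32,0,-0.84,0,0,0,0.75]
    - [-0.31,0,-0.85,0,0,0,0.6]
    - [-0.32,0,-0.84,0,0,0,0.4]

```text
time: 19.62
tool_pos: [520.2, 337.7, 331.0]
tcp_rot: [-180.0, 25.9, -165.5]
ft_force: [0.9, -0.6, -0.9]
finger_gap: 35.0
grip_force: 0.0
```

```bash
python3 - <<'E'
from h import *; import pickle
s=st(); P5=pickle.load(open('w5.pkl','rb')); S=pose('side')
k=lambda x,y:(290+(x-400)/2.857,90+(y-300)/2.857); g=lambda x,y:(190+x/2.1,y/2.1)
print('stripe end',tri(P5,g(625,200),S,k(565,388)),tri(P5,g(612,205),S,k(562,392)))
for z in (120,150,180): print(z,onz(P5,g(640,98),z).round(),onz(P5,g(625,168),z).round(), onz(P5,g(612,205),z).round())
# current wrist view crop for bracket + knob
P=pose('wrist',s); im=snapshot('wrist')[:,:,::-1]; cv2.imwrite('pics/w9full.png',im); pickle.dump(P,open('w9.pkl','wb'))
t=np.radians(14.5)
def br(x,y,z): return np.array((534.5+x*np.cos(t)-y*np.sin(t),341+x*np.sin(t)+y*np.cos(t),z))
print('knob',proj(P,br(-116,82,156)),'seat ends',proj(P,br(-85,0,170)),proj(P,br(85,0,170)))
E
```

```text
{'time': 19.6, 'joint_pos': [32.7, -12.7, 99.6, -8.5, 68.6, -70.4], 'tool_pos': [520.2, 337.7, 331.0], 'tcp_rot': [-180.0, 25.9, -165.5], 'ft_force': [0.9, -0.6, -0.9], 'finger_gap': 35.0, 'grip_force': 0.0}
stripe end (array([418.93360338, 410.59529943, 161.55322461]), np.float64(25.558705507347423)) (array([421.88670969, 403.68781339, 162.1748193 ]), np.float64(28.21367067613485))
120 [371. 431. 120.] [406. 438. 120.] [426. 439. 120.]
150 [379. 415. 150.] [411. 421. 150.] [430. 422. 150.]
180 [386. 399. 180.] [416. 405. 180.] [433. 406. 180.]
knob [419.14658985 -58.32513177] seat ends [282.49650994   6.22406161] [282.52786663 206.0612614 ]
```

Ten pictures are used up, so from here I measure numerically (patch matching between two wrist views).

```bash
python3 - <<'E'
from pathchk import *
p,M=plan((470,345,350),rplace(14.5,0),8,.4)
plan((470,385,350),rplace(14.5,0),3,.4,p,M)
E
```

```text
[0.15, 0.08, -0.14, 0.0, 0.72, -0.0, 0.4]
[0.16, 0.08, -0.13, 0.0, 0.71, -0.0, 0.4]
[0.17, 0.08, -0.12, 0.0, 0.72, -0.0, 0.4]
[0.18, 0.08, -0.11, 0.0, 0.71, -0.0, 0.4]
[0.18, 0.08, -0.1, 0.0, 0.72, -0.0, 0.4]
[0.19, 0.08, -0.09, 0.01, 0.71, 0.0, 0.4]
[0.19, 0.08, -0.08, 0.0, 0.72, -0.0, 0.4]
[0.2, 0.08, -0.07, 0.01, 0.71, -0.0, 0.4]
end [470. 345. 350.] [-180.     0.  -165.5]
[-0.11, 0.43, 0.0, -0.0, 0.0, -0.0, 0.4]
[-0.11, 0.43, 0.0, -0.0, 0.0, -0.0, 0.4]
[-0.11, 0.43, 0.0, -0.0, 0.0, -0.0, 0.4]
end [469.9 384.9 350. ] [-180.     0.  -165.5]
```

apply_moves:
  deltas:
    - [0.15,0.08,-0.14,0,0.72,0,0.35]
    - [0.16,0.08,-0.13,0,0.71,0,0.35]
    - [0.17,0.08,-0.12,0,0.72,0,0.35]
    - [0.18,0.08,-0.11,0,0.71,0,0.35]
    - [0.18,0.08,-0.1,0,0.72,0,0.35]
    - [0.19,0.08,-0.09,0,0.71,0,0.35]
    - [0.19,0.08,-0.08,0,0.72,0,0.35]
    - [0.2,0.08,-0.07,0,0.71,0,0.35]

```text
time: 20.68
tool_pos: [469.0, 344.4, 343.8]
tcp_rot: [-180.0, -0.5, -165.5]
ft_force: [0.1, 0.8, -0.3]
finger_gap: 29.8
grip_force: 0.0
```

```bash
python3 - <<'E'
from h import *; import pickle
s=st(); pickle.dump(pose('wrist',s),open('va.pkl','wb')); cv2.imwrite('pics/va.png',snapshot('wrist')[:,:,::-1])
E
```

```text
{'time': 20.7, 'joint_pos': [31.2, 4.0, 78.8, 0.1, 97.7, -73.3], 'tool_pos': [469.0, 344.4, 343.8], 'tcp_rot': [-180.0, -0.5, -165.5], 'ft_force': [0.1, 0.8, -0.3], 'finger_gap': 29.8, 'grip_force': 0.0}
```

apply_moves:
  deltas:
    - [-0.11,0.43,0,0,0,0,0.35]
    - [-0.11,0.43,0,0,0,0,0.35]
    - [-0.11,0.43,0,0,0,0,0.35]
    - [0,0,0,0,0,0,0.35]

```text
time: 21.22
tool_pos: [468.6, 385.6, 343.7]
tcp_rot: [-180.0, -0.4, -165.4]
ft_force: [0.1, 0.7, 1.6]
finger_gap: 30.0
grip_force: 0.0
```

```bash
cat >> h.py <<'E'
def br(x,y,z,c=(534.5,341),yaw=14.5):
    t=np.radians(yaw); return np.array((c[0]+x*np.cos(t)-y*np.sin(t),c[1]+x*np.sin(t)+y*np.cos(t),z))
def tob(X,c=(534.5,341),yaw=14.5):
    t=np.radians(yaw); d=np.array(X)-[*c,0]; return np.array([d[0]*np.cos(t)+d[1]*np.sin(t),-d[0]*np.sin(t)+d[1]*np.cos(t),d[2]])
E
python3 - <<'E'
from h import *; import pickle
s=st(); pickle.dump(pose('wrist',s),open('vb.pkl','wb')); cv2.imwrite('pics/vb.png',snapshot('wrist')[:,:,::-1])
A=cv2.imread('pics/va.png');B=cv2.imread('pics/vb.png');PA,PB=[pickle.load(open(f,'rb')) for f in('va.pkl','vb.pkl')]
for P in(PA,PB): print('knob',proj(P,br(-132,82,156)).round(),proj(P,br(-100,82,156)).round(),'jend',proj(P,br(-85,0,170)).round(),proj(P,br(85,0,170)).round(),'jaw?',proj(P,(411,421,150)).round())
g=cv2.cvtColor(A,cv2.COLOR_BGR2GRAY)
# grid of corner features triangulated between A and B
pts=cv2.goodFeaturesToTrack(g,400,.01,6)
nx,stt,er=cv2.calcOpticalFlowPyrLK(A,B,pts.astype(np.float32),None,winSize=(21,21),maxLevel=5)
bk,st2,_=cv2.calcOpticalFlowPyrLK(B,A,nx,None,winSize=(21,21),maxLevel=5)
for p,q,b,o in zip(pts[:,0],nx[:,0],bk[:,0],stt[:,0]):
    if o and np.linalg.norm(p-b)<.7:
        X,e=tri(PA,p,PB,q)
        if e<4 and 60<X[2]<240 and tob(X)[0]<-70 : print(p.astype(int),X.round(),'br',tob(X).round(),e.round(1))
E
```

```text
{'time': 21.2, 'joint_pos': [34.6, 7.8, 74.8, 0.1, 97.8, -70.0], 'tool_pos': [468.6, 385.6, 343.7], 'tcp_rot': [-180.0, -0.4, -165.4], 'ft_force': [0.1, 0.7, 1.6], 'finger_gap': 30.0, 'grip_force': 0.0}
knob [352. 112.] [350. 148.] jend [261. 167.] [264. 330.] jaw? [377. 148.]
knob [308. 100.] [307. 137.] jend [216. 155.] [225. 322.] jaw? [335. 137.]
[373 138] [403. 423. 118.] br [-107.  112.  118.] 1.4
[377 122] [387. 424. 110.] br [-122.  117.  110.] 0.1
[344 164] [432. 392. 168.] br [-87.  75. 168.] 0.5
[ 79 132] [469. 140. 136.] br [-114. -178.  136.] 0.2
[112 128] [469. 139.  67.] br [-114. -179.   67.] 0.2
[299 161] [443. 354. 137.] br [-86.  36. 137.] 0.2
[ 62 104] [454.  92.  85.] br [-141. -221.   85.] 0.1
[299 174] [452. 356. 157.] br [-76.  35. 157.] 0.2
[289 158] [442. 344. 139.] br [-89.  26. 139.] 0.1
[299 180] [457. 357. 160.] br [-71.  35. 160.] 0.2
[345  50] [329. 372. 108.] br [-191.   81.  108.] 0.5
[405 151] [408. 461. 114.] br [-92. 148. 114.] 0.4
[338 152] [422. 382. 176.] br [-99.  68. 176.] 0.2
[360 117] [388. 400. 134.] br [-128.   94.  134.] 0.1
[377  38] [3
[... 718 characters left out ...]
 119.] 0.2
[297 101] [388. 338. 118.] br [-143.   34.  118.] 0.2
[388 121] [384. 429. 128.] br [-123.  123.  128.] 0.2
[307  64] [354. 338. 124.] br [-176.   43.  124.] 0.2
[429 139] [390. 490.  92.] br [-103.  180.   92.] 1.4
[386 127] [390. 428. 131.] br [-118.  121.  131.] 0.1
[334 114] [392. 370. 169.] br [-131.   64.  169.] 0.4
[370 154] [419. 425. 120.] br [-90. 110. 120.] 0.3
[347  39] [319. 371. 107.] br [-201.   83.  107.] 1.3
[375 129] [394. 424. 110.] br [-115.  116.  110.] 0.5
[463 143] [384. 531.  87.] br [-98. 221.  87.] 0.1
[ 73 134] [472. 136. 138.] br [-112. -183.  138.] 0.2
[379 149] [412. 429. 130.] br [-97. 116. 130.] 0.6
[422 144] [397. 484.  94.] br [-98. 173.  94.] 0.6
```

```bash
python3 - <<'E'
from h import *; import pickle
PA,PB=[pickle.load(open(f,'rb')) for f in('va.pkl','vb.pkl')]; r=[]
for f,x0 in(('va',352),('vb',308)):
    im=cv2.imread(f'pics/{f}.png'); m=(im.max(2)<55).astype(np.uint8); m[:, :x0-60]=0; m[:, x0+45:]=0; m[:80]=0; m[170:]=0
    n,l,stt,c=cv2.connectedComponentsWithStats(m)
    for i in range(1,n):
        if stt[i,4]>60: print(f,stt[i],c[i].round(1))
    i=1+stt[1:,4].argmax(); ys,xs=np.where(l==i)
    for y in range(ys.min(),ys.max()+1,5): print(y,xs[ys==y].min(),xs[ys==y].max())
for P in(PA,PB):
  for q in (0,.15,.3): print(q,proj(P,br(-132,32+55*np.sin(1.15-q),134+55*np.cos(1.15-q))).round(),proj(P,br(-100,32+55*np.sin(1.15-q),134+55*np.cos(1.15-q))).round())
E
```

```text
va [333 113  18  37 632] [341.2 130.7]
113 336 349
118 333 350
123 333 350
128 333 350
133 333 349
138 333 349
143 333 349
148 333 348
vb [287 100  18  38 649] [295.3 118.5]
100 291 301
105 287 304
110 287 304
115 287 304
120 287 303
125 287 303
130 287 304
135 288 303
0 [353. 112.] [351. 148.]
0.15 [350. 112.] [348. 149.]
0.3 [345. 112.] [344. 150.]
0 [308. 100.] [308. 137.]
0.15 [304. 100.] [304. 138.]
0.3 [299. 100.] [299. 138.]
```

```bash
python3 - <<'E'
from pathchk import *; import pickle
PA,PB=[pickle.load(open(f,'rb')) for f in('va.pkl','vb.pkl')]
X,e=tri(PA,(341.2,130.7),PB,(295.3,118.5)); Y=tob(X); print(X,Y,e,'q',1.15-np.arctan2(Y[1]-32,Y[2]-134),np.hypot(Y[1]-32,Y[2]-134))
# roller check: bright near-journal edge profile across slot, both views, on rows of the near journal
for f,P in(('va',PA),('vb',PB)):
    im=cv2.cvtColor(cv2.imread(f'pics/{f}.png'),cv2.COLOR_BGR2GRAY)
    for x in (-82,-60): 
        c=proj(P,br(x,0,182 if x<-70 else 192)); print(f,x,c.round(), im[int(c[1]),int(c[0])-34:int(c[0])+35:2].tolist())
M=rplace(14.5,0)
T=br(-117,Y[1],Y[2]); print('tcp over knob',(T+[0,0,60]).round(1)); plan(T+[0,0,60],M,8,.35)
E
```

```text
[403.86837022 379.76244534 171.43509637] [-116.7653629    70.23531798  171.43509637] 0.09233307786768165 q 0.35402713856934453 53.510054957940376
va -82 [260. 173.] [69, 69, 69, 70, 70, 70, 76, 83, 82, 82, 80, 125, 182, 213, 222, 231, 237, 237, 237, 238, 232, 224, 212, 176, 101, 84, 83, 84, 83, 84, 79, 82, 84, 83, 84]
va -60 [260. 200.] [105, 105, 92, 105, 105, 105, 82, 61, 70, 97, 109, 128, 186, 192, 200, 204, 209, 210, 207, 210, 207, 204, 203, 195, 173, 157, 135, 103, 83, 74, 113, 145, 155, 191, 204]
vb -82 [213. 161.] [75, 75, 74, 68, 62, 64, 63, 64, 64, 67, 66, 71, 129, 149, 155, 158, 164, 163, 164, 162, 159, 152, 144, 136, 160, 102, 78, 78, 77, 78, 78, 78, 77, 80, 83]
vb -60 [212. 189.] [143, 145, 146, 144, 146, 150, 142, 98, 70, 102, 114, 124, 129, 130, 135, 136, 138, 136, 136, 137, 135, 132, 133, 130, 128, 114, 107, 97, 74, 68, 70, 61, 123, 118, 102]
tcp over knob [403.6 379.7 231.4]
[0.27, 0.05, 0.47, -0.0, -0.01, 0.0, 0.35]
[0.26, 0.05, 0.47, -0.0, -0.01, 0.0, 0.35]
[0.27, 0.05, 0.47, -0.0, -0.01, 0.0, 0.35]
[0.27, 0.05, 0.47, -0.0, -0.01, 0.0, 0.35]
[0.26, 0.05, 0.47, -0.0, -0.01, 0.0, 0.35]
[0.27, 0.04, 0.47, -0.0, -0.01, 0.0, 0.35]
[0.27, 0.05, 0.47, -0.01, -0.01, 0.01, 0.35]
[0.26, 0.04, 0.46, -0.0, -0.01, 0.0, 0.35]
end [403.7 379.7 231.5] [-180.     0.  -165.5]
```

```bash
python3 - <<'E'
from h import *; import pickle
PA,PB=[pickle.load(open(f,'rb')) for f in('va.pkl','vb.pkl')]
I=[cv2.cvtColor(cv2.imread(f'pics/{f}.png'),cv2.COLOR_BGR2GRAY).astype(float) for f in('va','vb')]
for x,z,w in((-82,170,20),(-60,170,30),(82,170,20)):
    cs=[]
    for im,P in zip(I,(PA,PB)):
        c=proj(P,br(x,0,z)); row=im[int(round(c[1]))]; u0=int(c[0])
        g=np.gradient(row); a=u0-w+g[u0-w:u0].argmax(); b=u0+g[u0:u0+w].argmin(); cs.append(((a+b)/2,c[1])); print(x,c.round(1),a,b)
    X,e=tri(PA,cs[0],PB,cs[1]); print(tob(X).round(1),e.round(1))
E
```

```text
-82 [260.9 170.3] 248 273
-82 [215.8 158.9] 202 228
[-82.4  -0.2 172.6] 0.1
-60 [261.4 194.1] 246 287
-60 [217.1 183.1] 194 239
[-67.7   6.2 203.8] 1.1
82 [263.8 327.7] 248 276
82 [224.5 319. ] 207 240
[ 86.7  -2.3 163.3] 0.2
```

apply_moves:
  deltas:
    - [0.27,0.05,0.47,0,-0.01,0,0.35]
    - [0.26,0.05,0.47,0,-0.01,0,0.35]
    - [0.27,0.05,0.47,0,-0.01,0,0.35]
    - [0.27,0.05,0.47,0,-0.01,0,0.35]
    - [0.26,0.05,0.47,0,-0.01,0,0.35]
    - [0.27,0.04,0.47,0,-0.01,0,0.35]
    - [0.27,0.05,0.47,0,0,0,0.35]
    - [0.26,0.04,0.46,0,0,0,0.35]

```text
time: 22.28
tool_pos: [403.7, 378.9, 231.3]
tcp_rot: [-180.0, -0.1, -165.5]
ft_force: [1.0, -0.4, -0.4]
finger_gap: 29.9
grip_force: 0.0
```

apply_moves:
  deltas:
    - [0,0.02,0.4,0,0,0,0.35]
    - [0,0,0.4,0,0,0,0.35]
    - [0,0,0.4,0,0,0,0.35]
    - [0,0,0.3,0,0,0,0.35]
    - [0,0,0.25,0,0,0,0.35]
    - [0,0,0.25,0,0,0,0.35]
    - [0,0,0,0,0,0,0.24]
    - [0,0,0,0,0,0,0.24]
  grip_force: 20

```text
time: 23.28
tool_pos: [403.9, 379.8, 172.0]
tcp_rot: [-180.0, -0.1, -165.5]
ft_force: [-0.6, 0.4, 0.8]
finger_gap: 20.9
grip_force: 0.0
```

```bash
python3 - <<'E'
from h import *
s=st(); X=tob(s['tool_pos']); print(X)
q=np.linspace(.36,1.75,21); y=32+55*np.sin(1.15-q); z=134+55*np.cos(1.15-q)
for a,b in zip(np.diff(y)/30,-np.diff(z)/30): print(round(a,2),round(b,2))
E
```

```text
{'time': 23.3, 'joint_pos': [37.9, 3.2, 97.6, -0.0, 79.3, -66.5], 'tool_pos': [403.9, 379.8, 172.0], 'tcp_rot': [-180.0, -0.1, -165.5], 'ft_force': [-0.6, 0.4, 0.8], 'finger_gap': 20.9, 'grip_force': 0.0}
[-116.72800422   70.30589145  171.98395165]
-0.09 -0.09
-0.1 -0.08
-0.1 -0.07
-0.11 -0.07
-0.11 -0.06
-0.12 -0.05
-0.12 -0.04
-0.12 -0.03
-0.12 -0.03
-0.13 -0.02
-0.13 -0.01
-0.13 0.0
-0.13 0.01
-0.13 0.02
-0.12 0.03
-0.12 0.04
-0.12 0.04
-0.12 0.05
-0.11 0.06
-0.11 0.07
```

apply_moves:
  deltas:
    - [0,-0.09,-0.09,0,0,0,0.24]
    - [0,-0.1,-0.08,0,0,0,0.24]
    - [0,-0.1,-0.07,0,0,0,0.24]
    - [0,-0.11,-0.07,0,0,0,0.24]
    - [0,-0.11,-0.06,0,0,0,0.24]
    - [0,-0.12,-0.05,0,0,0,0.24]

```text
time: 24.02
tool_pos: [408.5, 363.8, 186.8]
tcp_rot: [179.8, 0.1, -165.4]
ft_force: [-4.0, 8.7, 8.6]
finger_gap: 20.7
grip_force: 5.0
```

apply_moves:
  deltas:
    - [0,-0.12,-0.04,0,0,0,0.24]
    - [0,-0.12,-0.03,0,0,0,0.24]
    - [0,-0.12,-0.03,0,0,0,0.24]
    - [0,-0.13,-0.02,0,0,0,0.24]
    - [0,-0.13,-0.01,0,0,0,0.24]
    - [0,-0.13,0,0,0,0,0.24]
    - [0,-0.13,0.01,0,0,0,0.24]
    - [0,-0.13,0.02,0,0,0,0.24]

```text
time: 25.02
tool_pos: [416.0, 331.7, 187.1]
tcp_rot: [-179.9, -0.1, -165.5]
ft_force: [-0.6, 3.9, 2.2]
finger_gap: 20.3
grip_force: 1.7
```

```bash
python3 - <<'E'
from h import *
s=st(); print(tob(s['tool_pos']))
E
```

```text
{'time': 25.0, 'joint_pos': [33.1, -1.0, 100.2, -0.0, 80.9, -71.4], 'tool_pos': [416.0, 331.7, 187.1], 'tcp_rot': [-179.9, -0.1, -165.5], 'ft_force': [-0.6, 3.9, 2.2], 'finger_gap': 20.3, 'grip_force': 1.7}
[-117.02913074   20.63935646  187.08019691]
```

apply_moves:
  deltas:
    - [0,-0.12,0.03,0,0,0,0.24]
    - [0,-0.12,0.04,0,0,0,0.24]
    - [0,-0.12,0.04,0,0,0,0.24]
    - [0,-0.1,0.05,0,0,0,0.24]
    - [0,-0.08,0.05,0,0,0,0.24]
    - [0,0,0,0,0,0,0.24]

```text
time: 25.78
tool_pos: [420.1, 316.0, 180.7]
tcp_rot: [-179.9, -0.1, -165.5]
ft_force: [0.1, 1.3, -0.2]
finger_gap: 19.9
grip_force: 0.4
```

apply_moves:
  deltas:
    - [0,-0.05,0.03,0,0,0,0.24]
    - [0,-0.05,0.03,0,0,0,0.24]
    - [0,-0.03,0.02,0,0,0,0.24]

```text
time: 26.15
tool_pos: [421.1, 312.6, 178.6]
tcp_rot: [-180.0, -0.1, -165.5]
ft_force: [-1.4, 2.2, 3.0]
finger_gap: 20.4
grip_force: 1.3
```

```bash
python3 - <<'E'
from h import *
s=st(); print(tob(s['tool_pos']))
E
```

```text
{'time': 26.2, 'joint_pos': [31.0, -1.8, 101.9, -0.0, 80.0, -73.5], 'tool_pos': [421.1, 312.6, 178.6], 'tcp_rot': [-180.0, -0.1, -165.5], 'ft_force': [-1.4, 2.2, 3.0], 'finger_gap': 20.4, 'grip_force': 1.3}
[-116.91612065    0.89730152  178.62091425]
```

Continue in 1 mm steps until the stop shows in the force.

apply_moves:
  deltas:
    - [0,-0.035,0.02,0,0,0,0.24]
    - [0,-0.035,0.02,0,0,0,0.24]
    - [0,0,0,0,0,0,0.24]

```text
time: 26.52
tool_pos: [421.7, 310.4, 177.4]
tcp_rot: [-180.0, -0.1, -165.5]
ft_force: [-0.4, 1.5, 0.4]
finger_gap: 20.4
grip_force: 0.9
```

apply_moves:
  deltas:
    - [0,-0.035,0.02,0,0,0,0.24]
    - [0,0,0,0,0,0,0.24]

```text
time: 26.78
tool_pos: [421.9, 309.5, 176.8]
tcp_rot: [-180.0, -0.1, -165.5]
ft_force: [0.1, 2.3, 1.0]
finger_gap: 20.4
grip_force: 1.0
```

apply_moves:
  deltas:
    - [0,-0.035,0.02,0,0,0,0.24]
    - [0,-0.035,0.02,0,0,0,0.24]
    - [0,0,0,0,0,0,0.24]

```text
time: 27.15
tool_pos: [422.1, 308.8, 176.4]
tcp_rot: [179.9, -0.0, -165.5]
ft_force: [-4.3, 7.0, 4.6]
finger_gap: 20.5
grip_force: 4.0
```

apply_moves:
  deltas:
    - [0,-0.035,0.02,0,0,0,0.24]
    - [0,0,0,0,0,0,0.24]

```text
time: 27.4
tool_pos: [422.2, 308.7, 176.3]
tcp_rot: [179.8, -0.0, -165.4]
ft_force: [-6.6, 10.4, 7.7]
finger_gap: 20.4
grip_force: 5.9
```

apply_moves:
  deltas:
    - [0,-0.035,0.02,0,0,0,0.24]
    - [0,0,0,0,0,0,0.24]

```text
time: 27.65
tool_pos: [422.3, 308.5, 176.2]
tcp_rot: [179.7, 0.0, -165.4]
ft_force: [-9.2, 13.9, 9.8]
finger_gap: 20.8
grip_force: 7.9
```

The stop is reached (force climbs, no motion). Back off and rise.

apply_moves:
  deltas:
    - [0,0.06,-0.03,0,0,0,0.24]
    - [0,0.06,-0.03,0,0,0,0.32]
    - [0,0,0,0,0,0,0.36]
    - [0,0,-0.1,0,0,0,0.36]
    - [0,0,-0.5,0,0,0,0.36]
    - [0,0,-0.9,0,0,0,0.36]
    - [0,0,-1,0,0,0,0.36]
    - [0,0,-1,0,0,0,0.36]

```text
time: 28.65
tool_pos: [422.3, 309.0, 283.4]
tcp_rot: [-180.0, -0.0, -165.5]
ft_force: [0.1, -0.0, 0.5]
finger_gap: 30.7
grip_force: 0.0
```

apply_moves:
  deltas:
    - [-0.3,-0.3,-1,0,0,0,0.36]
    - [-0.5,-0.3,-0.9,0,0,0,0.36]
    - [-0.5,0,0,0,0,0,0.36]
    - [0,0,0,0,0,0,0.36]

```text
time: 29.15
tool_pos: [465.1, 301.3, 339.1]
tcp_rot: [-180.0, -0.0, -165.6]
ft_force: [-0.4, 0.0, -1.0]
finger_gap: 30.8
grip_force: 0.0
```

```bash
python3 - <<'E'
from h import *
s=st(); P=pose('wrist',s); im=snapshot('wrist')[:,:,::-1]; cv2.imwrite('pics/end.png',im); g=cv2.cvtColor(im,cv2.COLOR_BGR2GRAY)
for q in (1.6,1.75):
    print(q,[proj(P,br(x,32+55*np.sin(1.15-q),134+55*np.cos(1.15-q))).round() for x in(-132,-100)])
m=(im.max(2)<55).astype(np.uint8); m[260:]=0
n,l,t,c=cv2.connectedComponentsWithStats(m)
for i in range(1,n):
    if 150<t[i,4]<3000: print(t[i],c[i].round(1))
# brightness over each journal line: along x past cheeks (keeper finger across at |x|=78..85)
for x in(-90,-81.5,-73,73,81.5,90):
    c=proj(P,br(x,0,182)); print(x,c.round(),g[int(c[1]),int(c[0])-40:int(c[0])+41:4].tolist() if 0<c[1]<420 else '')
T=pose('top'); tp=snapshot('top')[:,:,::-1]; t0=cv2.imread('pics/top0.png')
for n_,X in(('A',(464,-234,230)),('B',(514,-287,190)),('C',(566,-346,255))):
    u=proj(T,X).astype(int); print(n_,np.abs(tp[u[1]-8:u[1]+9,u[0]-8:u[0]+9].astype(int)-t0[u[1]-8:u[1]+9,u[0]-8:u[0]+9]).mean().round(1))
E
```

```text
{'time': 29.2, 'joint_pos': [27.7, -0.7, 84.1, -0.0, 96.7, -76.8], 'tool_pos': [465.1, 301.3, 339.1], 'tcp_rot': [-180.0, -0.0, -165.6], 'ft_force': [-0.4, 0.0, -1.0], 'finger_gap': 30.8, 'grip_force': 0.0}
1.6 [array([318., 130.]), array([317., 168.])]
1.75 [array([309., 129.]), array([309., 168.])]
[479   0  52 112 451] [505.   57.4]
[ 76  35  32  56 539] [96.9 67.1]
[298 130  18  38 550] [306.4 149.5]
-90 [307. 180.] [85, 86, 86, 86, 93, 93, 85, 95, 95, 86, 93, 94, 93, 81, 76, 138, 100, 112, 114, 138, 152]
-81.5 [307. 189.] [86, 88, 86, 86, 86, 75, 178, 193, 194, 194, 195, 196, 197, 198, 198, 199, 199, 200, 200, 202, 203]
-73 [307. 199.] [93, 90, 99, 100, 112, 111, 112, 181, 228, 239, 244, 240, 223, 117, 104, 106, 106, 103, 117, 118, 119]
73 [304. 341.] [153, 71, 72, 68, 70, 78, 98, 111, 214, 235, 236, 239, 215, 145, 100, 37, 53, 32, 35, 36, 35]
81.5 [304. 348.] [165, 105, 105, 106, 80, 138, 163, 135, 138, 127, 129, 127, 110, 139, 139, 97, 100, 32, 32, 32, 30]
90 [304. 355.] [60, 60, 66, 115, 146, 149, 155, 193, 196, 196, 195, 194, 194, 194, 194, 193, 192, 178, 31, 32, 29]
A 51.0
B 2.1
C 2.0
```

```bash
python3 -c "
from bench import *
print(hand_in())"
```

```text
the job is handed in; nothing more can be done
None
```

The 130 mm roller is lowered into the bracket slots, the keeper is swung over to its stop with a finger across each journal, the other two rollers are untouched, and the job was handed in at about 29 s; the last checks were image measurements, since all 10 picture views were used by then.

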